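# Hook the parts basket out of the rinse tank

## Robot

A 6-joint arm with a two-finger parallel gripper is mounted at the origin on the work surface. World frame = base frame: x ahead of the robot, y to its left, z up, the work surface at z = 0. Lengths are in m, angles in degrees, forces in N, time in s.
With the tool pointing down it reaches from about 0.375 to 0.925 m from the base axis. Payload 5.7 kg.
Tool frame: the origin (TCP) lies between the finger pads; the fingertips stand 8 mm ahead of it and the grasp point (between the pads) lies 11 mm behind it (ctrl.tcp_to_tips is the z of the fingertips in the tool frame, in m); z points along the fingers, y is the direction in which the jaws open and shut (so a half turn about z gives the same grasp; the last joint's range is limited). The gripper opens to 88 mm and grips with 3 to 60 N. Pads are 20 mm wide; open, the fingers measure 115 mm over their backs; the gripper's body (75 mm by 178 mm) begins 61 mm behind the grasp point.
Start: joints at [57.405, 20.558, 86.54, -0, 72.909, -6.595], TCP at [0.263, 0.539, 0.231] pointing down, gripper open.
Joint ranges: [-170.27, 170.27], [-57.76, 135], [12.27, 136.19], [-55.21, 235.2], [11.17, 155.16], [-170.74, 170.74]. Speed limits (degrees/s): [136.94, 136.94, 180, 180, 180, 180].

## Interface

Orientations are given as a 3x3 rotation matrix whose columns are the frame's x, y, z axes.
In Python, from bench import ctrl gives the robot as it stands.
- The arm moves only by the tool step_arm, never from a script. Its argument "series" is a list of rows, each an object of numbers: "hand": the finger opening in cm, from 0 to 8.78; "dx", "dy", "dz": the shift along the tool's x, y, z in cm; "wx", "wy", "wz": the turn, a rotation vector about the tool's x, y, z in degrees. In form: [{"hand": .., "dx": .., "dy": .., "dz": .., "wx": .., "wy": .., "wz": ..}, ...]. A call has 1 to 5 rows; each row shifts and turns the pose as measured when the row begins, along the tool's axes as they then stand; what a row does not reach is not made up. A row lasts 1/8 s, in which the tool goes at most 62.5 mm and 10.7 degrees, less where a joint would pass 70% of its speed; a pose out of reach is approached as far as the arm can. A call with a gripper value outside its range is refused whole. The fingers move at their own pace and stop on an object; the grip force is fixed at half the most. Time passes only in rows, so rows that do not move let the fingers close. It gives the time, the measured TCP pose, the force and the opening at its end, in the units of the state.
- ctrl.read_state(): the state, without advancing time (a new reading comes with each control period).
- ctrl.snapshot(name): name is "scene" or "top"; returns the picture (384x512x3 uint8, red, green, blue); there is no depth.
- ctrl.calibration(name): a dict with "camera_matrix" (3x3 intrinsics, pixels), "k1" (the pictures are not rectified: a ray, as slopes to the right and down, at radius r is drawn at 1 + k1 r^2 times it, then the intrinsics apply), "rvec" (rotation vector, rad) and "tvec" (3), from world to camera coordinates, as OpenCV has them. Camera axes: x right, y down, z forward; pixel columns grow to the right and rows downward; lengths in m; the calibration is good to about 2 mm. A picture is of the moment at which its call begins. calibration takes no time and is no camera call.
- ctrl.sign_off(): hands the job in, once; it reports no verdict.
The state is a dict: "t": time; "joint_positions": joint angles; "qvel": joint speeds; "joint_torque": joint torques, N m; "tcp_pos": TCP position; "eef_rot": TCP orientation; "contact_force": force on the tool from outside, world axes, zero at the start; "ft_torque": the same for the moment, N m; "grip_width": opening from 0.0 (shut) to 1.0 (fully open).
Only numpy, scipy, OpenCV 4.12 (cv2) and the standard library are available. Lean on these libraries where they do the work, as an engineer would, in place of code of your own. Each camera call takes 0.05 s, during which the arm holds its last target.

## Task

Take the hook rod from its fork stand and use it to fetch the small wire basket that hangs on the prongs deep inside the rinse tank; never touch the basket with the gripper. Set the basket down gently, standing upright in the blue drip tray with both brass bushes still in it, then hang the rod back upright in its fork with its collar resting on the fork, and let go. Leave everything else on the bench where it is.

Things in the scene. Friction and masses are not known exactly. Their poses are not given: they have to be found in the camera images.
- tank: Fixed, dry, open-topped steel rinse tank, outer 210 (x) x 130 (y) x 210 mm tall, walls and floor 10 mm thick. Origin: centre of its underside on the bench; z up; +x points away from the robot (give or take its yaw) to the far wall, which carries the hanger; -x is the near wall.
- spray_head (a point): Underside centre of the fixed black spray head (36 mm across, 16 mm tall) right over the hanger: tank x 50, y 0, z 240 mm; tank axes. Its blue pipe, 18 mm thick, arches at y = 0 and 290 mm height to a stem at x = 128 mm beyond the far wall. A vertical rod cannot come down at the hanger: lean the rod 20 to 45 degrees, its top towards the near wall.
- hanger (a point): Midway between two brass prongs in the tank: tank x 48, y 0, z 115 mm (95 mm below the mouth); tank axes. Prongs, 6 mm thick, run along tank x from the far wall at y = -17 and +17 mm, 106 mm above the bench (28 mm gap), with turned-up tips at x = 33 to 39 mm, tops at 119 mm. To come off, the bail must rise 15 to 30 mm, then go about 60 mm along -x before it may rise further.
- basket_center (a point): Centre of the wire basket (54 in x, 64 in y, 36 mm deep, about 0.22 kg loaded), 18 mm above its underside, z up. It has a rigid orange bail of 6 mm wire in its y-z plane: legs at y = -29 and +29 mm, rising to 78 mm above the underside, then sloping to a peak at y = 0. At the start it hangs by the bail across the prongs, tank axes, underside 30 mm above the bench.
- bail_top (a point): Peak of the bail (wire centre), 88 mm above the basket's underside and 70 mm above basket_center; basket axes. Here the hook goes under the bail. Below it is open space down to the bushes (tops 17 mm above the underside).
- basket: The same basket; origin at the centre of its underside, axes as basket_center.
- bush1_mid (a point): Loose brass bush, 24 mm across, 14 mm tall, in the basket; its centre.
- bush2_mid (a point): The second such bush, beside the first; its centre.
- tray: Fixed blue drip tray, 170 x 170 mm outside, walls 4 mm thick and 16 mm tall, flat floor 4 mm above the bench. Origin: centre of its underside, z up.
- stand: Fixed green fork stand. Origin on the bench under the rod's seat, z up, +x from the fork's open end to its post (50 mm wide, face at x = 46 mm). Two fork bars along x, tops at 185 mm, with a 15 mm slot at y = 0, open to -x; the flared mouth reaches x = -37 mm. Nothing is higher than 191 mm.
- stand_seat (a point): Where the middle of the collar's underside rests: stand x 0, y 0, z 185 mm; stand axes. Stops on the bars, 6 mm high, keep the collar in: at x = -18 to -23 mm and x = 20 to 25 mm. To take the rod out lift it over 6 mm (not far: the hook is under the fork), slide it along -x clear of the flare, then raise it; to hang it back, the reverse.
- rod_grip (a point): Centre of the rod's yellow handle (22 mm in x, 20 mm in y, 55 mm long). Rod z runs from hook up to handle, rod x is the way the hook points. Under the handle a 30 x 30 x 5 mm collar, underside 35 mm below this point; then a round shank 8.4 mm thick. Rod 0.16 kg. At the start it hangs upright, collar on the seat, stand axes, this point 220 mm above the bench.
- rod: The same rod; origin on the shank's axis at the hook's centre line, 190 mm below rod_grip, same axes. The hook (8.4 mm wire) runs from here 20 mm along +x, then turns up and ends at x = 24 mm, z = 12 mm (centre line), leaving about 14 mm between shank and tip.
- canister: Bystander, leave alone: closed steel can, 84 mm across, 130 mm tall.
- red_tin: Bystander, leave alone: red tin, 72 mm across, 75 mm tall.
- coupling: Bystander, leave alone: copper pipe coupling, 44 mm across, 50 mm tall, standing.
- brush: Bystander, leave alone: brush lying between the robot and the tank.
- blank: Bystander, leave alone: dark steel plate blank, 90 x 60 x 6 mm, lying flat.
Mind the look-alikes: they are no part of the job. Leave any orange or red look-alike of the rod alone.

How it is judged:
By the outcome, as a careful person would: the job done as asked, in the order asked, and still so for the second after the job is handed in, with the robot touching nothing.
It also fails if it takes over 72 s, if anything falls off the work surface, if the arm or the gripper's body presses on something with over 40 N, if the wrist force passes 120 N, or if a joint passes its speed limit or range.

## Working session

There is one attempt and no reset: what is moved stays moved. The work goes in short steps, Python scripts to look and compute and a tool call to move; the robot and the scene stay as the last step left them, time stands still between calls to the robot, and variables do not carry over. Pictures are saved under pics/ and viewed, and the job is handed in when it is done.

Besides the shell and the picture viewer there is one more tool, called by a JSON object that holds its "api" and its "payload", one argument or row to a line. step_arm: Moves the arm, as the interface text tells. Its arguments: {"type":"object","properties":{"series":{"type":"array","items":{"type":"object","properties":{"hand":{"type":"number"},"dx":{"type":"number"},"dy":{"type":"number"},"dz":{"type":"number"},"wx":{"type":"number"},"wy":{"type":"number"},"wz":{"type":"number"}}}}},"required":["series"]}

```bash
ls; mkdir -p pics; python3 - <<'E'
from bench import ctrl
import cv2, numpy as np
s=ctrl.read_state(); print({k:np.round(v,3).tolist() for k,v in s.items()})
for n in ("scene","top"):
    im=ctrl.snapshot(n); cv2.imwrite(f"pics/{n}0.png",im[:,:,::-1])
    print(n,ctrl.calibration(n))
E
```

```text
pics
{'t': 0.0, 'joint_positions': [57.407, 20.598, 86.599, 0.003, 72.906, -6.595], 'qvel': [0.0, -0.055, 0.082, 0.017, -0.021, -0.054], 'joint_torque': [0.001, -51.537, -27.074, 0.068, 0.035, -0.0], 'tcp_pos': [0.263, 0.539, 0.23], 'eef_rot': [[-0.899, 0.438, -0.001], [0.438, 0.899, -0.001], [0.0, -0.002, -1.0]], 'contact_force': [-0.259, 0.453, -0.279], 'ft_torque': [0.058, -0.034, -0.031], 'grip_width': 1.005}
scene {'camera_matrix': array([[443.27388971,   0.        , 257.21217533],
       [  0.        , 443.27388971, 189.362914  ],
       [  0.        ,   0.        ,   1.        ]]), 'k1': -0.06263804051240433, 'rvec': array([ 2.17680745,  1.44734013, -0.42673325]), 'tvec': array([-0.17562936, -0.2762877 ,  1.78258476])}
top {'camera_matrix': array([[409.30395926,   0.        , 249.181582  ],
       [  0.        , 409.30395926, 189.08583057],
       [  0.        ,   0.        ,   1.        ]]), 'k1': -0.06019132115537101, 'rvec': array([ 2.19982219, -2.16114567,  0.04655764]), 'tvec': array([-0.01926909,  0.47583222,  1.14766157])}
```

View pics/scene0.png

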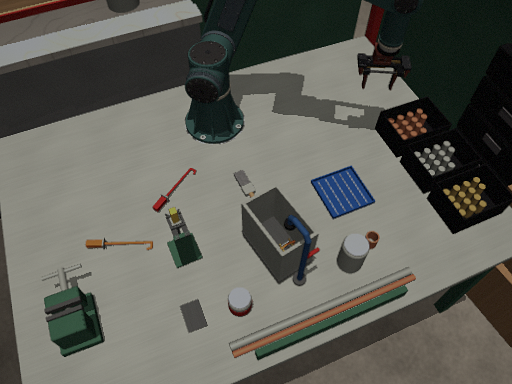

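View pics/top0.png

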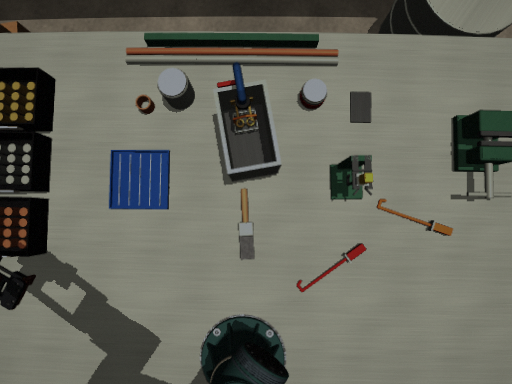

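The scene picture is taken from the far side: tank at (278,232), blue tray (342,190), fork stand with the yellow handle (175,215). The top picture shows the tank at (247,130), tray at (140,180) and the yellow handle at (368,177). The red and orange rods are look-alikes. I'll zoom in next.

```bash
cat > h.py <<'E'
import numpy as np, cv2
from bench import ctrl
def cal(n):
    c=ctrl.calibration(n); return c['camera_matrix'],c['k1'],cv2.Rodrigues(np.array(c['rvec'],float))[0],np.array(c['tvec'],float)
def proj(n,P):
    c=ctrl.calibration(n)
    p,_=cv2.projectPoints(np.array(P,float).reshape(-1,1,3),np.array(c['rvec'],float),np.array(c['tvec'],float),c['camera_matrix'],np.array([c['k1'],0,0,0.]))
    return p[:,0]
def ray(n,uv):
    K,k,R,t=cal(n)
    u=cv2.undistortPoints(np.array(uv,float).reshape(-1,1,2),K,np.array([k,0,0,0.]))[:,0]
    d=np.c_[u,np.ones(len(u))]@R; return -R.T@t, d/np.linalg.norm(d,axis=1)[:,None]
def onz(n,uv,z):
    o,d=ray(n,uv); return o+d*((z-o[2])/d[:,2])[:,None]
def tri(uvs,uvt):
    o1,d1=ray('scene',uvs);o2,d2=ray('top',uvt);out=[]
    for a,b in zip(d1,d2):
        A=np.c_[a,-b];s=np.linalg.lstsq(A,o2-o1,rcond=None)[0]
        p,q=o1+a*s[0],o2+b*s[1];out.append(np.r_[(p+q)/2,np.linalg.norm(p-q)])
    return np.array(out)
def snap(n,name):
    im=ctrl.snapshot(n)[:,:,::-1].copy(); cv2.imwrite(f'pics/{name}.png',im); return im
def crop(im,x,y,w,h,s,name,interp=cv2.INTER_CUBIC):
    cv2.imwrite(f'pics/{name}.png',cv2.resize(im[y:y+h,x:x+w],None,fx=s,fy=s,interpolation=interp))
E
python3 - <<'E'
from h import *
t=cv2.imread('pics/top0.png');s=cv2.imread('pics/scene0.png')
crop(t,205,60,90,130,4.5,'t_tank'); crop(t,320,145,65,65,9,'t_stand'); crop(s,150,195,65,80,7,'s_stand'); crop(s,230,180,100,115,5,'s_tank')
a=np.hstack([cv2.resize(cv2.imread('pics/t_stand.png'),(400,400)),cv2.resize(cv2.imread('pics/s_stand.png'),(400,492))[:400]])
cv2.imwrite('pics/stand.png',a)
print('cam pos',ray('top',[[0,0]])[0],ray('scene',[[0,0]])[0])
E
```

```text
cam pos [ 0.40432704 -0.03385823  1.1744309 ] [ 1.18565164 -0.32454758  1.3317988 ]
```

View pics/t_stand.png

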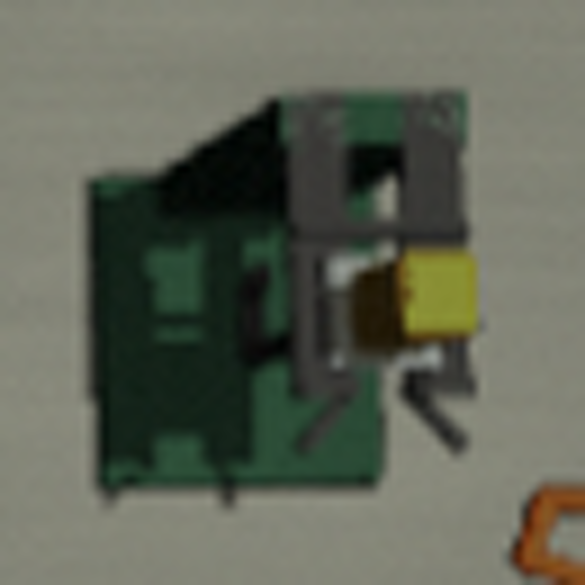

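View pics/s_stand.png

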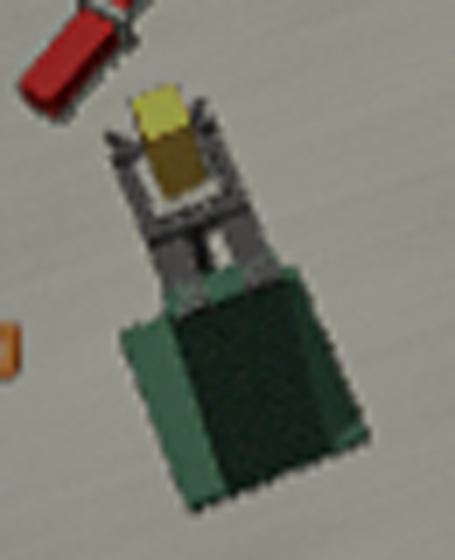

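View pics/t_tank.png

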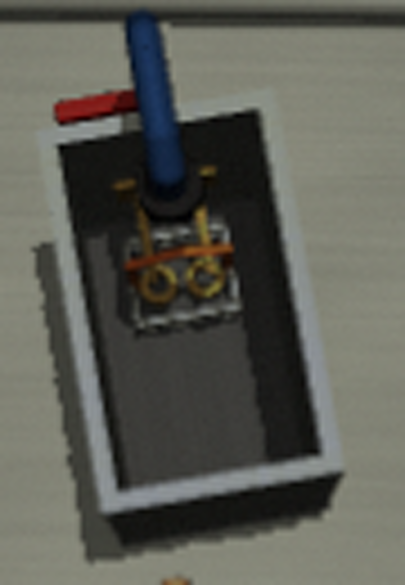

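View pics/s_tank.png

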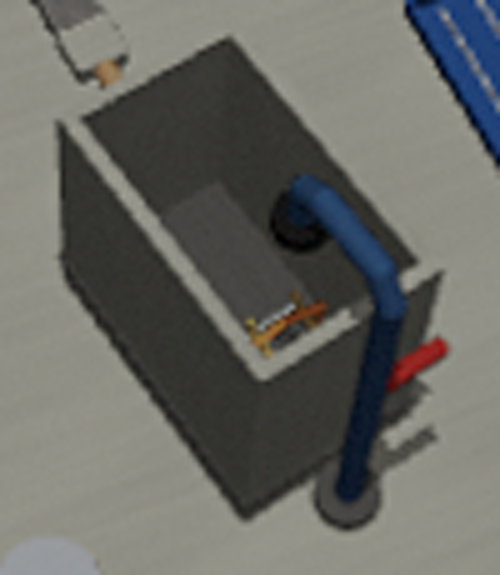

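Stand opens toward the robot (handle top at about top-picture (368,177)); tank yawed roughly 10°; the bail is the orange bar at around (245,116) in the top picture. Next I'll measure everything with masks and rays.

```bash
python3 - <<'E'
from h import *
t=cv2.imread('pics/top0.png');s=cv2.imread('pics/scene0.png')
ht=cv2.cvtColor(t,cv2.COLOR_BGR2HSV);hs=cv2.cvtColor(s,cv2.COLOR_BGR2HSV)
def big(m,roi=None,minA=5):
    if roi: 
        z=np.zeros_like(m);x,y,w,h=roi;z[y:y+h,x:x+w]=m[y:y+h,x:x+w];m=z
    n,l,st,c=cv2.connectedComponentsWithStats(m);o=[i for i in range(1,n) if st[i,4]>=minA]
    return [(st[i].tolist(),c[i].round(1).tolist(),l==i) for i in sorted(o,key=lambda i:-st[i,4])]
# yellow handle
for n,h,roi in(('top',ht,(350,160,40,35)),('scene',hs,(160,195,40,40))):
    for a in big(cv2.inRange(h,(22,120,60),(35,255,255)),roi)[:3]: print(n,'yel',a[0],a[1])
# tray blue
m=cv2.inRange(ht,(105,120,30),(125,255,255))
a=big(m,(90,130,100,100))[0]; c,_=max([(c,cv2.contourArea(c)) for c in cv2.findContours(a[2].astype(np.uint8),0,2)[0]],key=lambda q:q[1])
r=cv2.minAreaRect(c); print('tray rect',r); bx=cv2.boxPoints(r)
P=onz('top',bx,0.016); print('tray corners',P.round(4).tolist(),'mean',P.mean(0).round(4))
# tank rim light grey
g=cv2.inRange(ht,(0,0,125),(180,60,255))
cv2.imwrite('pics/rim.png',cv2.resize(t[70:190,205:295],None,fx=6.2,fy=5,interpolation=cv2.INTER_NEAREST))
for px in((218,100),(230,150),(250,170),(275,150),(262,90),(300,130)): print(px,t[px[1],px[0]],ht[px[1],px[0]])
E
```

```text
top yel [365, 173, 8, 9, 71] [368.5, 177.1]
scene yel [169, 207, 8, 11, 50] [172.5, 211.5]
scene yel [173, 217, 6, 5, 14] [175.6, 219.1]
tray rect ((138.5, 179.0), (58.0, 59.0), 90.0)
tray corners [[0.5824, 0.397, 0.016], [0.5845, 0.2244, 0.016], [0.4181, 0.2192, 0.016], [0.4148, 0.3901, 0.016]] mean [0.4999 0.3077 0.016 ]
(218, 100) [120 130 125] [ 45  20 130]
(230, 150) [39 42 43] [23 24 43]
(250, 170) [60 60 57] [90 13 60]
(275, 150) [140 137 132] [101  15 140]
(262, 90) [18 21 21] [30 36 21]
(300, 130) [118 132 131] [ 32  27 132]
```

```bash
python3 - <<'E'
from h import *
t=cv2.imread('pics/top0.png').astype(int)
# rim mask: bluish grey
m=((t[:,:,0]-t[:,:,2]>=2)&(t[:,:,0]>105)).astype(np.uint8)
z=np.zeros_like(m);z[70:185,208:290]=m[70:185,208:290]
cv2.imwrite('pics/rimmask.png',cv2.resize(np.hstack([z[70:185,208:290]*255,t[70:185,208:290,1].astype(np.uint8)]),None,fx=4.5,fy=4.5,interpolation=cv2.INTER_NEAREST))
# corners from crop (scale 4.5)
f=lambda p:(np.array(p,float)+.5)/4.5-.5+np.array([205,60])
out=f([(38,135),(270,92),(343,470),(100,515)]);inn=f([(58,146),(257,112),(322,455),(118,490)])
X=np.vstack([onz('top',out,.21),onz('top',inn,.21)])[:,:2]
L=np.array([(105,65),(105,-65),(-105,-65),(-105,65),(95,55),(95,-55),(-95,-55),(-95,55)])/1000
A,B=L-L.mean(0),X-X.mean(0);U,S,V=np.linalg.svd(A.T@B);R=(U@V).T
print('tank c',X.mean(0),'yaw',np.degrees(np.arctan2(R[1,0],R[0,0])),'res mm',((L@R.T+X.mean(0)-X)*1000).round(1).tolist())
# bail orange in top
h=cv2.cvtColor(t.astype(np.uint8),cv2.COLOR_BGR2HSV)
b=cv2.inRange(h,(4,150,90),(16,255,255));zz=np.zeros_like(b);zz[105:130,225:265]=b[105:130,225:265]
ys,xs=np.nonzero(zz);print('bail px',xs.min(),xs.max(),xs.mean(),ys.mean(),len(xs), onz('top',[[xs.mean(),ys.mean()]],.113))
E
```

```text
tank c [ 0.61405572 -0.00525186] yaw 11.12833704274962 res mm [[1.7, 2.0], [1.7, -1.7], [-1.1, -0.7], [-0.3, -0.6], [-0.2, 1.1], [1.1, -0.6], [-1.0, -0.1], [-1.9, 0.7]]
bail px 234 256 249.04545454545453 115.5 22 [[ 0.66412358 -0.00886552  0.113     ]]
```

View pics/rimmask.png

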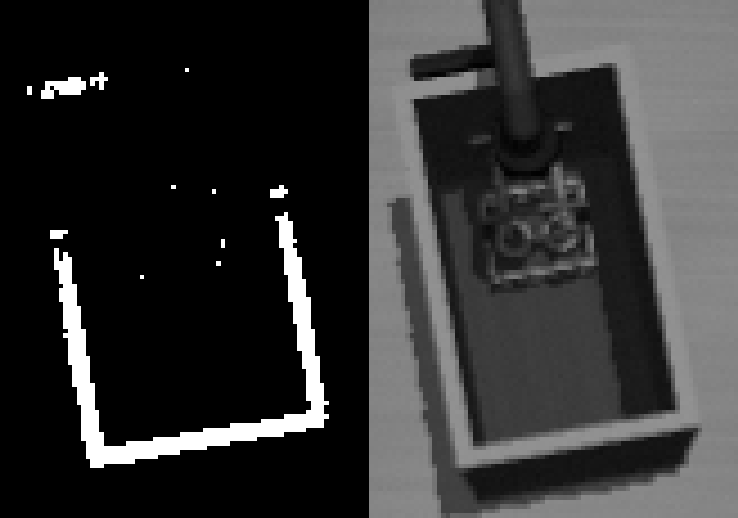

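```bash
python3 - <<'E'
from h import *
t=cv2.imread('pics/top0.png').astype(int)
m=((t[:,:,0]-t[:,:,2]>=2)&(t[:,:,0]>105)).astype(np.uint8)
# side walls: centreline per row, rows 125..165
L=[];Rr=[]
for y in range(127,165):
    xs=np.nonzero(m[y,208:290])[0]+208
    l=xs[xs<245];r=xs[xs>255]
    if 3<=len(l)<=7:L.append((l.mean(),y))
    if 3<=len(r)<=7:Rr.append((r.mean(),y))
for q in(L,Rr):
    P=onz('top',q,.21)[:,:2];p=np.polyfit(P[:,0],P[:,1],1);print('wall yaw',np.degrees(np.arctan(p[0])),'y at x=.6',np.polyval(p,.6))
B=[]
for x in range(228,270):
    ys=np.nonzero(m[155:180,x])[0]+155
    if 3<=len(ys)<=7:B.append((x,ys.mean()))
P=onz('top',B,.21)[:,:2];p=np.polyfit(P[:,1],P[:,0],1);print('near wall yaw',-np.degrees(np.arctan(p[0])),'x at y=0',np.polyval(p,-.025))
f=lambda p,s,o:(np.array(p,float)+.5)/s-.5+np.array(o)
b=f([(127,265),(232,250),(180,258)],4.5,(205,60));print('bail',onz('top',b,.113).round(4).tolist())
g=lambda p:f(p,9,(320,145))
for nm,p,z in(('bars outer rear L',(288,150),.185),('R',(467,150),.185),('front L',(292,388),.185),('R',(475,390),.185),('flare L',(305,448),.185),('flare R',(460,445),.185),
 ('slotL rear',(350,180),.185),('slotR rear',(403,180),.185),('htop tl',(397,250),.2475),('tr',(477,250),.2475),('br',(477,337),.2475),('bl',(402,340),.2475),('base bl',(102,487),0.0)):
    print(nm,onz('top',[g(p)],z)[0].round(4))
ss=lambda p:f(p,7,(150,195))
q=[(132,100),(178,85),(188,122),(142,140)]
P=onz('scene',ss(q),.2475);print('scene handle top',P.round(4).tolist(),P.mean(0).round(4))
for nm,p in(('flare',(108,135)),('flare',(203,100))):print(nm,onz('scene',[ss(p)],.185)[0].round(4))
E
```

```text
wall yaw 10.012202260803083 y at x=.6 0.05166486964861102
wall yaw 11.341577687486561 y at x=.6 -0.06914238232877135
near wall yaw 10.863409656120137 x at y=0 0.5169078856685011
bail [[0.6555, 0.0337, 0.113], [0.6653, -0.0276, 0.113], [0.6601, 0.0027, 0.113]]
bars outer rear L [ 0.5377 -0.2619  0.185 ]
R [ 0.5386 -0.3104  0.185 ]
front L [ 0.4733 -0.2631  0.185 ]
R [ 0.4736 -0.3125  0.185 ]
flare L [ 0.4572 -0.2666  0.185 ]
flare R [ 0.4587 -0.3085  0.185 ]
slotL rear [ 0.5298 -0.2787  0.185 ]
slotR rear [ 0.5301 -0.293   0.185 ]
htop tl [ 0.5043 -0.2751  0.2475]
tr [ 0.5047 -0.2955  0.2475]
br [ 0.4826 -0.2954  0.2475]
bl [ 0.4815 -0.2764  0.2475]
base bl [ 0.4535 -0.2453  0.    ]
scene handle top [[0.4885, -0.2939, 0.2475], [0.4888, -0.2744, 0.2475], [0.5073, -0.2758, 0.2475], [0.5082, -0.2956, 0.2475]] [ 0.4982 -0.2849  0.2475]
flare [ 0.4612 -0.3067  0.185 ]
flare [ 0.4601 -0.2637  0.185 ]
```

Stand seat is near (0.495,-0.286) with yaw about 1.2°. Tank centre is near (0.615,-0.006) with yaw about 10.9°, and the tray near (0.500,0.308). Now a planning helper that turns a target pose into tool-frame rows.

```bash
cat >> h.py <<'E'
from scipy.spatial.transform import Rotation as Ro, Slerp
SY=np.radians(1.2);SEAT=np.array([.495,-.2862]);TY=np.radians(10.9);TC=np.array([.615,-.006]);TRAY=np.array([.500,.308])
def rz(a):return Ro.from_euler('z',a).as_matrix()
def rodR(yaw,lean):  # lean rad: top towards -x
    return rz(yaw)@Ro.from_euler('y',-lean).as_matrix()
T2R=np.array([[0,1,0],[1,0,0],[0,0,-1.]])  # columns: tool axes in rod axes
def toolR(yaw,lean=0): return rodR(yaw,lean)@T2R
def tank(x,y,z): return np.r_[TC+rz(TY)[:2,:2]@np.array([x,y]),z]
def plan(p,R,n):
    s=ctrl.read_state();p0=np.array(s['tcp_pos']);R0=np.array(s['eef_rot'])
    rv=Ro.from_matrix(R0.T@R).as_rotvec()
    print('t',round(s['t'],2),'d',((p-p0)*1000).round(1),'ang',np.degrees(rv).round(1),'|d|',round(np.linalg.norm(p-p0)*1000,1))
    for i in range(n):
        Ri=R0@Ro.from_rotvec(rv*i/n).as_matrix()
        d=Ri.T@(p-p0)/n*100;w=np.degrees(rv)/n
        print({k:round(float(v),2) for k,v in zip(('dx','dy','dz','wx','wy','wz'),[*d,*w])})
def tcp_for_grip(g,yaw,lean=0): # grasp point -> tcp (11 mm ahead along tool z)
    return np.array(g)+toolR(yaw,lean)[:,2]*.011
E
python3 - <<'E'
from h import *
plan(np.array([.42,.10,.34]),toolR(SY),9)
E
```

```text
t 0.1 d [ 157.3 -438.8  110.1] ang [-0.1  0.  62.8] |d| 478.9
{'dx': -3.71, 'dy': -3.62, 'dz': -1.22, 'wx': -0.01, 'wy': 0.0, 'wz': 6.98}
{'dx': -4.12, 'dy': -3.14, 'dz': -1.22, 'wx': -0.01, 'wy': 0.0, 'wz': 6.98}
{'dx': -4.47, 'dy': -2.62, 'dz': -1.22, 'wx': -0.01, 'wy': 0.0, 'wz': 6.98}
{'dx': -4.75, 'dy': -2.05, 'dz': -1.22, 'wx': -0.01, 'wy': 0.0, 'wz': 6.98}
{'dx': -4.97, 'dy': -1.46, 'dz': -1.22, 'wx': -0.01, 'wy': 0.0, 'wz': 6.98}
{'dx': -5.11, 'dy': -0.85, 'dz': -1.22, 'wx': -0.01, 'wy': 0.0, 'wz': 6.98}
{'dx': -5.17, 'dy': -0.22, 'dz': -1.22, 'wx': -0.01, 'wy': 0.0, 'wz': 6.98}
{'dx': -5.16, 'dy': 0.41, 'dz': -1.22, 'wx': -0.01, 'wy': 0.0, 'wz': 6.98}
{'dx': -5.07, 'dy': 1.04, 'dz': -1.22, 'wx': -0.01, 'wy': 0.0, 'wz': 6.98}
```

{"api": "step_arm", "payload": {
  "series": [
    {"hand": 8.7,"dx": -3.7,"dy": -3.6,"dz": -1.2,"wz": 7},
    {"hand": 8.7,"dx": -4.1,"dy": -3.1,"dz": -1.2,"wz": 7},
    {"hand": 8.7,"dx": -4.5,"dy": -2.6,"dz": -1.2,"wz": 7},
    {"hand": 8.7,"dx": -4.8,"dy": -2.0,"dz": -1.2,"wz": 7},
    {"hand": 8.7,"dx": -5.0,"dy": -1.5,"dz": -1.2,"wz": 7}
  ]
}}

```text
invalid input at $.series[0]: expected keys hand, dx, dy, dz, wx, wy, wz
```

```bash
python3 - <<'E'
from h import *
plan(np.array([.44,.0,.34]),toolR(SY),6)
E
```

```text
t 0.1 d [ 177.3 -538.8  110.1] ang [-0.1  0.  62.8] |d| 577.8
{'dx': -6.59, 'dy': -6.78, 'dz': -1.83, 'wx': -0.01, 'wy': 0.01, 'wz': 10.47}
{'dx': -7.71, 'dy': -5.47, 'dz': -1.83, 'wx': -0.01, 'wy': 0.01, 'wz': 10.47}
{'dx': -8.58, 'dy': -3.97, 'dz': -1.83, 'wx': -0.01, 'wy': 0.01, 'wz': 10.47}
{'dx': -9.16, 'dy': -2.35, 'dz': -1.83, 'wx': -0.01, 'wy': 0.01, 'wz': 10.47}
{'dx': -9.43, 'dy': -0.65, 'dz': -1.83, 'wx': -0.01, 'wy': 0.01, 'wz': 10.47}
{'dx': -9.39, 'dy': 1.08, 'dz': -1.83, 'wx': -0.01, 'wy': 0.01, 'wz': 10.47}
```

All keys are required.

{"api": "step_arm", "payload": {
  "series": [
    {"hand": 8.7,"dx": -3.7,"dy": -3.6,"dz": -1.2,"wx": 0,"wy": 0,"wz": 7},
    {"hand": 8.7,"dx": -4.1,"dy": -3.1,"dz": -1.2,"wx": 0,"wy": 0,"wz": 7},
    {"hand": 8.7,"dx": -4.5,"dy": -2.6,"dz": -1.2,"wx": 0,"wy": 0,"wz": 7},
    {"hand": 8.7,"dx": -4.8,"dy": -2.0,"dz": -1.2,"wx": 0,"wy": 0,"wz": 7},
    {"hand": 8.7,"dx": -5.0,"dy": -1.5,"dz": -1.2,"wx": 0,"wy": 0,"wz": 7}
  ]
}}

```text
t: 0.72
tcp_pos: [0.3497, 0.2899, 0.2887]
eef_rot: [[-0.474, 0.881, -0.004], [0.881, 0.474, -0.005], [-0.002, -0.005, -1.0]]
contact_force: [0.5, 0.1, -0.4]
grip_width: 0.988
```

```bash
python3 - <<'E'
from h import *
plan(np.array([.45,-.05,.34]),toolR(SY),6)
E
```

```text
t 0.72 d [ 100.3 -339.9   51.3] ang [-0.3  0.2 27.1] |d| 358.1
{'dx': -5.78, 'dy': -1.21, 'dz': -0.84, 'wx': -0.05, 'wy': 0.03, 'wz': 4.51}
{'dx': -5.86, 'dy': -0.76, 'dz': -0.84, 'wx': -0.05, 'wy': 0.03, 'wz': 4.51}
{'dx': -5.9, 'dy': -0.29, 'dz': -0.84, 'wx': -0.05, 'wy': 0.03, 'wz': 4.51}
{'dx': -5.91, 'dy': 0.17, 'dz': -0.85, 'wx': -0.05, 'wy': 0.03, 'wz': 4.51}
{'dx': -5.87, 'dy': 0.64, 'dz': -0.85, 'wx': -0.05, 'wy': 0.03, 'wz': 4.51}
{'dx': -5.8, 'dy': 1.1, 'dz': -0.85, 'wx': -0.05, 'wy': 0.03, 'wz': 4.51}
```

Tracks well.

{"api": "step_arm", "payload": {
  "series": [
    {"hand": 8.7,"dx": -5.8,"dy": -1.2,"dz": -0.8,"wx": 0,"wy": 0,"wz": 5},
    {"hand": 8.7,"dx": -5.9,"dy": -0.7,"dz": -0.8,"wx": 0,"wy": 0,"wz": 5},
    {"hand": 8.7,"dx": -5.9,"dy": -0.3,"dz": -0.8,"wx": 0,"wy": 0,"wz": 5},
    {"hand": 8.7,"dx": -5.9,"dy": 0.2,"dz": -0.8,"wx": 0,"wy": 0,"wz": 5},
    {"hand": 8.7,"dx": -5.8,"dy": 0.7,"dz": -0.8,"wx": 0,"wy": 0,"wz": 5}
  ]
}}

```text
t: 1.35
tcp_pos: [0.4289, -0.0032, 0.3309]
eef_rot: [[-0.043, 0.999, -0.002], [0.999, 0.043, -0.004], [-0.004, -0.002, -1.0]]
contact_force: [1.4, 0.4, -0.2]
grip_width: 0.994
```

```bash
python3 - <<'E'
from h import *
plan(tcp_for_grip([*SEAT,.30],SY),toolR(SY),5)
E
```

```text
t 1.35 d [  66.1 -283.   -41.9] ang [-0.1  0.2  1.3] |d| 293.6
{'dx': -5.71, 'dy': 1.08, 'dz': 0.86, 'wx': -0.03, 'wy': 0.05, 'wz': 0.26}
{'dx': -5.7, 'dy': 1.1, 'dz': 0.85, 'wx': -0.03, 'wy': 0.05, 'wz': 0.26}
{'dx': -5.7, 'dy': 1.13, 'dz': 0.85, 'wx': -0.03, 'wy': 0.05, 'wz': 0.26}
{'dx': -5.7, 'dy': 1.15, 'dz': 0.85, 'wx': -0.03, 'wy': 0.05, 'wz': 0.26}
{'dx': -5.69, 'dy': 1.18, 'dz': 0.84, 'wx': -0.03, 'wy': 0.05, 'wz': 0.26}
```

{"api": "step_arm", "payload": {
  "series": [
    {"hand": 8.7,"dx": -5.7,"dy": 1.1,"dz": 0.8,"wx": 0,"wy": 0,"wz": 0.3},
    {"hand": 8.7,"dx": -5.7,"dy": 1.1,"dz": 0.8,"wx": 0,"wy": 0,"wz": 0.3},
    {"hand": 8.7,"dx": -5.7,"dy": 1.1,"dz": 0.8,"wx": 0,"wy": 0,"wz": 0.3},
    {"hand": 8.7,"dx": -5.7,"dy": 1.2,"dz": 0.8,"wx": 0,"wy": 0,"wz": 0.3},
    {"hand": 8.7,"dx": -4.6,"dy": 1.0,"dz": 0.4,"wx": 0,"wy": 0,"wz": 0.3}
  ]
}}

```text
t: 1.98
tcp_pos: [0.4932, -0.2858, 0.2951]
eef_rot: [[-0.013, 1.0, 0.0], [1.0, 0.013, -0.003], [-0.003, 0.0, -1.0]]
contact_force: [0.2, 0.6, -0.0]
grip_width: 0.991
```

```bash
python3 - <<'E'
from h import *
plan(tcp_for_grip([*SEAT,.30],SY),toolR(SY),1)
t=snap('top','t1');s=snap('scene','s1')
crop(t,320,130,100,85,6,'t1c');crop(s,130,150,100,110,5,'s1c')
E
```

```text
t 1.98 d [ 1.8 -0.4 -6.1] ang [ 0.   0.2 -0.5] |d| 6.4
{'dx': -0.04, 'dy': 0.18, 'dz': 0.61, 'wx': 0.01, 'wy': 0.18, 'wz': -0.47}
```

View pics/s1c.png

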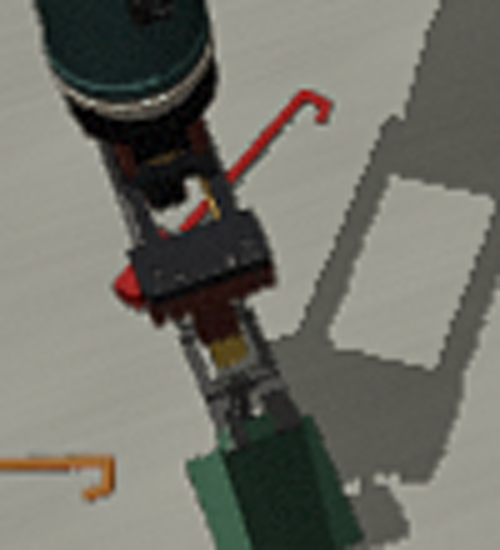

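The open jaws straddle the yellow handle (crop (228,350)); descend.

{"api": "step_arm", "payload": {
  "series": [
    {"hand": 8.7,"dx": 0,"dy": 0.1,"dz": 2.6,"wx": 0,"wy": 0.1,"wz": -0.3},
    {"hand": 8.7,"dx": 0,"dy": 0.1,"dz": 2.6,"wx": 0,"wy": 0,"wz": 0},
    {"hand": 8.7,"dx": 0,"dy": 0,"dz": 2.2,"wx": 0,"wy": 0,"wz": 0},
    {"hand": 8.7,"dx": 0,"dy": 0,"dz": 0.9,"wx": 0,"wy": 0,"wz": 0}
  ]
}}

```text
t: 2.58
tcp_pos: [0.495, -0.2865, 0.2093]
eef_rot: [[-0.015, 1.0, -0.001], [1.0, 0.015, -0.001], [-0.001, -0.001, -1.0]]
contact_force: [0.5, -0.5, -0.4]
grip_width: 0.99
```

```bash
python3 - <<'E'
from h import *
plan(tcp_for_grip([*SEAT,.222],SY),toolR(SY),1)
t=snap('top','t2');s=snap('scene','s2')
crop(t,320,130,100,85,6,'t2c');crop(s,130,170,90,90,6,'s2c')
E
```

```text
t 2.58 d [-0.   0.3  1.7] ang [-0.   0.1 -0.4] |d| 1.7
{'dx': 0.03, 'dy': -0.0, 'dz': -0.17, 'wx': -0.03, 'wy': 0.06, 'wz': -0.37}
```

View pics/s2c.png

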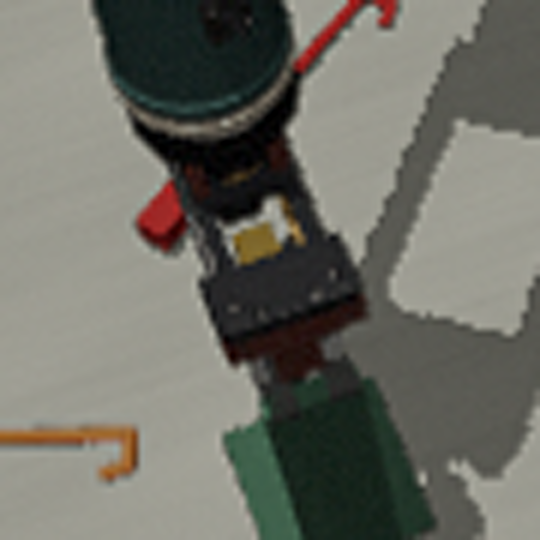

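View pics/t2c.png

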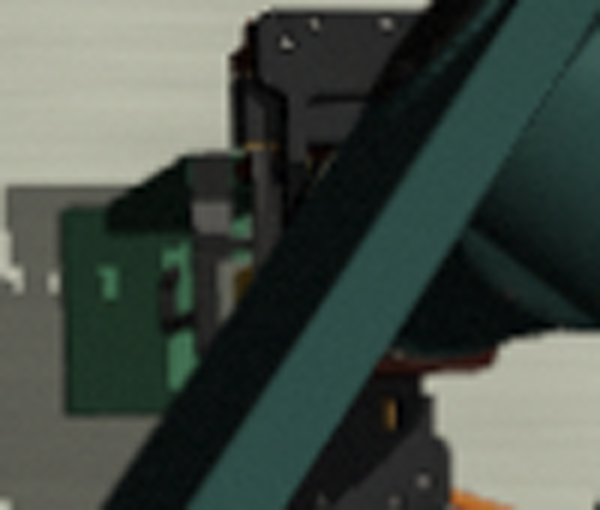

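The handle sits between the jaws (crop (258,243)). Closing.

{"api": "step_arm", "payload": {
  "series": [
    {"hand": 0,"dx": 0,"dy": 0,"dz": -0.1,"wx": 0,"wy": 0,"wz": -0.2},
    {"hand": 0,"dx": 0,"dy": 0,"dz": 0,"wx": 0,"wy": 0,"wz": 0},
    {"hand": 0,"dx": 0,"dy": 0,"dz": 0,"wx": 0,"wy": 0,"wz": 0},
    {"hand": 0,"dx": 0,"dy": 0,"dz": 0,"wx": 0,"wy": 0,"wz": 0},
    {"hand": 0,"dx": 0,"dy": 0,"dz": 0,"wx": 0,"wy": 0,"wz": 0}
  ]
}}

```text
t: 3.3
tcp_pos: [0.4968, -0.2874, 0.2141]
eef_rot: [[-0.019, 1.0, 0.004], [1.0, 0.019, -0.004], [-0.005, 0.004, -1.0]]
contact_force: [1.0, -0.3, 0.0]
grip_width: 0.463
```

{"api": "step_arm", "payload": {
  "series": [
    {"hand": 0,"dx": 0,"dy": 0,"dz": 0,"wx": 0,"wy": 0,"wz": 0},
    {"hand": 0,"dx": 0,"dy": 0,"dz": 0,"wx": 0,"wy": 0,"wz": 0},
    {"hand": 0,"dx": 0,"dy": 0,"dz": 0,"wx": 0,"wy": 0,"wz": 0}
  ]
}}

```text
t: 3.68
tcp_pos: [0.4963, -0.2874, 0.2141]
eef_rot: [[-0.019, 1.0, 0.003], [1.0, 0.019, -0.004], [-0.004, 0.003, -1.0]]
contact_force: [1.2, 0.3, 1.0]
grip_width: 0.243
```

Grip width 21.4 mm, handle held. Lift 11 mm.

{"api": "step_arm", "payload": {
  "series": [
    {"hand": 0,"dx": 0,"dy": 0,"dz": -0.4,"wx": 0,"wy": 0,"wz": 0},
    {"hand": 0,"dx": 0,"dy": 0,"dz": -0.4,"wx": 0,"wy": 0,"wz": 0},
    {"hand": 0,"dx": 0,"dy": 0,"dz": -0.3,"wx": 0,"wy": 0,"wz": 0}
  ]
}}

```text
t: 4.05
tcp_pos: [0.496, -0.2869, 0.2248]
eef_rot: [[-0.018, 1.0, 0.002], [1.0, 0.018, -0.003], [-0.003, 0.002, -1.0]]
contact_force: [0.3, 0.6, -1.2]
grip_width: 0.253
```

```bash
python3 - <<'E'
from h import *
s=ctrl.read_state();print(s['tcp_pos'],s['contact_force'],s['ft_torque'],s['grip_width'])
s=snap('scene','s3');crop(s,130,150,90,120,5,'s3c')
E
```

```text
[ 0.49595507 -0.28694025  0.22483703] [ 0.29356505  0.64036778 -1.16865248] [-0.06992808  0.07050763  0.01314773] 0.2531473031699984
```

View pics/s3c.png

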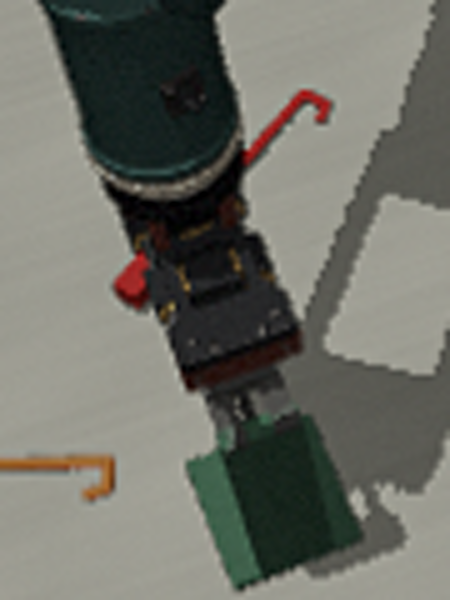

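Rod weight (~1.2 N) is on the tool. Slide out along -x.

{"api": "step_arm", "payload": {
  "series": [
    {"hand": 0,"dx": 0,"dy": -1.5,"dz": 0,"wx": 0,"wy": 0,"wz": 0},
    {"hand": 0,"dx": 0,"dy": -2,"dz": 0,"wx": 0,"wy": 0,"wz": 0},
    {"hand": 0,"dx": 0,"dy": -2,"dz": 0,"wx": 0,"wy": 0,"wz": 0}
  ]
}}

```text
t: 4.47
tcp_pos: [0.4381, -0.2879, 0.2248]
eef_rot: [[-0.02, 1.0, 0.002], [1.0, 0.02, -0.003], [-0.004, 0.002, -1.0]]
contact_force: [-0.6, -0.4, -2.3]
grip_width: 0.248
```

{"api": "step_arm", "payload": {
  "series": [
    {"hand": 0,"dx": 0,"dy": -2,"dz": 0,"wx": 0,"wy": 0,"wz": 0},
    {"hand": 0,"dx": 0,"dy": -1.8,"dz": 0,"wx": 0,"wy": 0,"wz": 0}
  ]
}}

```text
t: 4.72
tcp_pos: [0.3962, -0.2883, 0.2247]
eef_rot: [[-0.019, 1.0, 0.001], [1.0, 0.019, -0.003], [-0.003, 0.001, -1.0]]
contact_force: [-0.4, 0.1, -2.1]
grip_width: 0.248
```

```bash
python3 - <<'E'
from h import *
s=ctrl.read_state();print(s['tcp_pos'],s['contact_force'],s['ft_torque'],s['grip_width'])
t=snap('top','t4');s=snap('scene','s4');crop(s,130,120,100,130,4.5,'s4c');crop(t,300,130,110,110,5,'t4c')
E
```

```text
[ 0.39619261 -0.28830417  0.22474384] [-0.42287093  0.14107497 -2.06797189] [-0.08642074  0.04484349 -0.01081712] 0.2475517770304455
```

View pics/s4c.png

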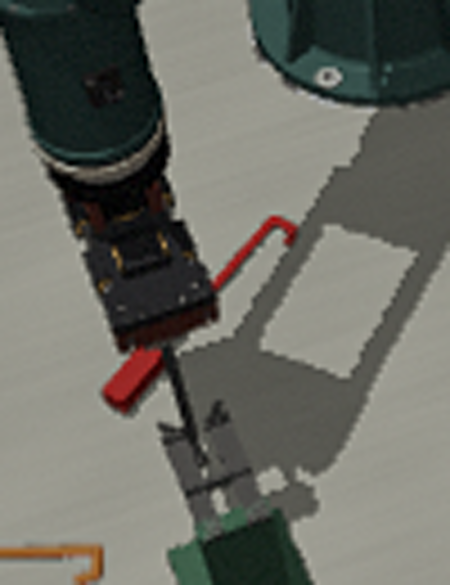

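View pics/t4c.png

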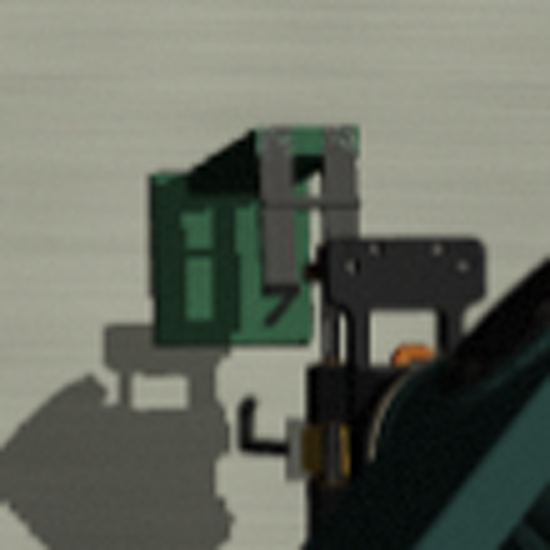

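The rod is free of the fork: top crop shows the hook tip at (245,400), clear of the flare at (275,320). Raise and plan the approach to the tank.

```bash
cat >> h.py <<'E'
HL=.184
def hk(x,y,z,lean,yaw=TY): # hook origin in tank x,y, world z -> tcp, R
    l=np.radians(lean);return tank(x,y,z)+rodR(yaw,l)@np.array([0,0,HL]),toolR(yaw,l)
def where(yaw=TY):
    s=ctrl.read_state();p=np.array(s['tcp_pos']);R=np.array(s['eef_rot']);rR=R@T2R.T
    h=p-rR@np.array([0,0,HL]);q=rz(-TY)[:2,:2]@(h[:2]-TC)
    print('t',round(s['t'],2),'hook tank',(q*1000).round(1),'z',round(h[2]*1000,1),'lean',round(np.degrees(np.arcsin(-(rz(-yaw)@rR)[0,2])),2),'roll',round(np.degrees(np.arcsin((rz(-yaw)@rR)[1,2])),2),'yawerr',round(np.degrees(np.arctan2(rR[1,0],rR[0,0])-yaw),2),'F',np.round(s['contact_force'],1),'M',np.round(s['ft_torque'],2),'g',round(s['grip_width'],3),'J',np.round(s['joint_positions'],0))
E
python3 - <<'E'
from h import *
where()
p,R=hk(-35,0,.0,0);p,R=hk(-.035,0,.27,30)
print(p)
plan(np.array([.40,-.24,.42]),toolR(SY),5)
E
```

```text
t 4.83 hook tank [-269.  -235.9] z 40.7 lean -0.02 roll 0.15 yawerr -9.86 F [ 0.7  0.5 -1.8] M [-0.07  0.03 -0.02] g 0.252 J [-44.  12. 100.  -0.  68. -45.]
[ 0.49029124 -0.03001512  0.42934867]
t 4.83 d [  4.5  48.  195.3] ang [ 0.   0.2 -0.2] |d| 201.2
{'dx': 0.95, 'dy': 0.11, 'dz': -3.91, 'wx': 0.0, 'wy': 0.03, 'wz': -0.03}
{'dx': 0.95, 'dy': 0.11, 'dz': -3.91, 'wx': 0.0, 'wy': 0.03, 'wz': -0.03}
{'dx': 0.95, 'dy': 0.11, 'dz': -3.91, 'wx': 0.0, 'wy': 0.03, 'wz': -0.03}
{'dx': 0.95, 'dy': 0.11, 'dz': -3.91, 'wx': 0.0, 'wy': 0.03, 'wz': -0.03}
{'dx': 0.96, 'dy': 0.11, 'dz': -3.91, 'wx': 0.0, 'wy': 0.03, 'wz': -0.03}
```

{"api": "step_arm", "payload": {
  "series": [
    {"hand": 0,"dx": 0,"dy": 0,"dz": -3.0,"wx": 0,"wy": 0,"wz": 0},
    {"hand": 0,"dx": 0.5,"dy": 0.1,"dz": -4,"wx": 0,"wy": 0,"wz": 0},
    {"hand": 0,"dx": 1.2,"dy": 0.1,"dz": -4,"wx": 0,"wy": 0,"wz": 0},
    {"hand": 0,"dx": 1.5,"dy": 0.1,"dz": -4,"wx": 0,"wy": 0,"wz": 0},
    {"hand": 0,"dx": 1.5,"dy": 0.1,"dz": -4,"wx": 0,"wy": 0,"wz": 0}
  ]
}}

```text
t: 5.45
tcp_pos: [0.3979, -0.2397, 0.4175]
eef_rot: [[-0.015, 1.0, -0.002], [1.0, 0.015, 0.001], [0.001, -0.002, -1.0]]
contact_force: [0.2, 0.3, -2.1]
grip_width: 0.255
```

```bash
python3 - <<'E'
from h import *
where()
p,R=hk(-.035,0,.27,30)
plan(p,R,8)
E
```

```text
t 5.45 hook tank [-257.6 -188.1] z 233.5 lean -0.07 roll -0.1 yawerr -10.06 F [ 0.2  0.3 -2.1] M [-0.05 -0.02  0.03] g 0.255 J [-40.   2.  85.   0.  94. -40.]
t 5.45 d [ 92.4 209.7  11.9] ang [-30.    2.5  -9.9] |d| 229.5
{'dx': 2.6, 'dy': 1.19, 'dz': -0.15, 'wx': -3.75, 'wy': 0.32, 'wz': -1.23}
{'dx': 2.58, 'dy': 1.26, 'dz': -0.05, 'wx': -3.75, 'wy': 0.32, 'wz': -1.23}
{'dx': 2.55, 'dy': 1.31, 'dz': 0.05, 'wx': -3.75, 'wy': 0.32, 'wz': -1.23}
{'dx': 2.52, 'dy': 1.36, 'dz': 0.15, 'wx': -3.75, 'wy': 0.32, 'wz': -1.23}
{'dx': 2.49, 'dy': 1.4, 'dz': 0.25, 'wx': -3.75, 'wy': 0.32, 'wz': -1.23}
{'dx': 2.46, 'dy': 1.43, 'dz': 0.36, 'wx': -3.75, 'wy': 0.32, 'wz': -1.23}
{'dx': 2.43, 'dy': 1.46, 'dz': 0.47, 'wx': -3.75, 'wy': 0.32, 'wz': -1.23}
{'dx': 2.39, 'dy': 1.48, 'dz': 0.58, 'wx': -3.75, 'wy': 0.32, 'wz': -1.23}
```

{"api": "step_arm", "payload": {
  "series": [
    {"hand": 0,"dx": 2.6,"dy": 1.2,"dz": -0.5,"wx": -3.8,"wy": 0.3,"wz": -1.2},
    {"hand": 0,"dx": 2.6,"dy": 1.3,"dz": -0.2,"wx": -3.8,"wy": 0.3,"wz": -1.2},
    {"hand": 0,"dx": 2.6,"dy": 1.3,"dz": 0,"wx": -3.8,"wy": 0.3,"wz": -1.2},
    {"hand": 0,"dx": 2.5,"dy": 1.4,"dz": 0.2,"wx": -3.8,"wy": 0.3,"wz": -1.2},
    {"hand": 0,"dx": 2.5,"dy": 1.4,"dz": 0.3,"wx": -3.8,"wy": 0.3,"wz": -1.2}
  ]
}}

```text
t: 6.08
tcp_pos: [0.4612, -0.1061, 0.4357]
eef_rot: [[-0.124, 0.932, 0.34], [0.992, 0.116, 0.045], [0.003, 0.343, -0.939]]
contact_force: [-0.0, -0.0, -1.6]
grip_width: 0.253
```

```bash
python3 - <<'E'
from h import *
where()
p,R=hk(-.035,0,.265,30)
plan(p,R,3)
E
```

```text
t 6.08 hook tank [-107.   -72.9] z 262.8 lean 20.01 roll 1.14 yawerr -3.82 F [-0.  -0.  -1.6] M [-0.1  0.3  0. ] g 0.253 J [-31.  -8.  95.  13.  78. -39.]
t 6.08 d [ 29.1  76.1 -11.3] ang [-9.9  1.5 -3.5] |d| 82.2
{'dx': 2.4, 'dy': 1.07, 'dz': 0.8, 'wx': -3.32, 'wy': 0.48, 'wz': -1.16}
{'dx': 2.37, 'dy': 1.07, 'dz': 0.88, 'wx': -3.32, 'wy': 0.48, 'wz': -1.16}
{'dx': 2.34, 'dy': 1.06, 'dz': 0.96, 'wx': -3.32, 'wy': 0.48, 'wz': -1.16}
```

{"api": "step_arm", "payload": {
  "series": [
    {"hand": 0,"dx": 2.4,"dy": 1.1,"dz": 0.8,"wx": -3.3,"wy": 0.5,"wz": -1.2},
    {"hand": 0,"dx": 2.4,"dy": 1.1,"dz": 0.9,"wx": -3.3,"wy": 0.5,"wz": -1.2},
    {"hand": 0,"dx": 2.1,"dy": 1.0,"dz": 0.9,"wx": -3.3,"wy": 0.5,"wz": -1.2},
    {"hand": 0,"dx": 0,"dy": 0,"dz": 0,"wx": 0,"wy": 0,"wz": 0}
  ]
}}

```text
t: 6.58
tcp_pos: [0.49, -0.0282, 0.4247]
eef_rot: [[-0.195, 0.847, 0.495], [0.981, 0.169, 0.098], [-0.001, 0.504, -0.863]]
contact_force: [0.1, -0.6, -2.3]
grip_width: 0.248
```

```bash
python3 - <<'E'
from h import *
where()
t=snap('top','t5');s=snap('scene','s5');crop(s,200,120,140,160,3.5,'s5c');crop(t,190,60,130,150,3.9,'t5c')
p,R=hk(-.035,0,.265,30)
plan(p,R,1)
# expected hook position pixels
st=ctrl.read_state();rR=np.array(st['eef_rot'])@T2R.T;h=np.array(st['tcp_pos'])-rR@[0,0,HL]
for q in([0,0,0],[.02,0,0],[.024,0,.012],[0,0,.155]):
    w=h+rR@np.array(q);print(q,w.round(3),proj('top',w)[0].round(1),proj('scene',w)[0].round(1))
E
```

```text
t 6.58 hook tank [-34.1   2.3] z 265.9 lean 30.3 roll -0.14 yawerr 0.36 F [ 0.1 -0.6 -2.3] M [-0.12  0.51 -0.02] g 0.248 J [-25. -12. 103.  19.  65. -40.]
t 6.67 d [-0.7 -0.3 -1.4] ang [ 0.3 -0.   0.3] |d| 1.6
{'dx': -0.02, 'dy': -0.13, 'dz': 0.09, 'wx': 0.33, 'wy': -0.02, 'wz': 0.28}
[0, 0, 0] [ 0.582 -0.012  0.267] [248.5 134.9] [272.2 198.8]
[0.02, 0, 0] [ 0.599 -0.009  0.277] [247.  126.5] [275.8 201.2]
[0.024, 0, 0.012] [ 0.597 -0.009  0.289] [247.1 126.4] [275.5 198.2]
[0, 0, 0.155] [ 0.505 -0.027  0.401] [254.1 161.3] [257.3 151.4]
```

View pics/s5c.png

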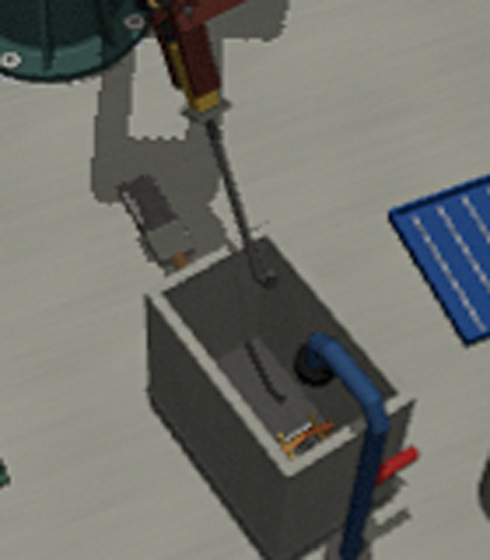

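View pics/t5c.png

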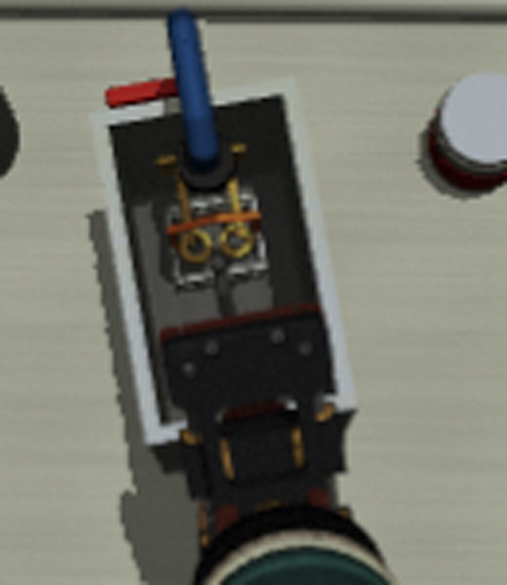

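Hook tip observed at scene (276.6,199.4) against a predicted (275.5,198.2), so the model agrees. A 30° lean would bring the shank too close to the near wall, so I'll use 25° and a diagonal descent.

```bash
python3 - <<'E'
from h import *
p,R=hk(-.02,-.002,.20,25)
plan(p,R,3)
E
```

```text
t 6.67 d [ 28.4   3.2 -59. ] ang [ 5.3 -0.   0.3] |d| 65.6
{'dx': -0.07, 'dy': -0.17, 'dz': 2.18, 'wx': 1.78, 'wy': -0.0, 'wz': 0.09}
{'dx': -0.07, 'dy': -0.11, 'dz': 2.18, 'wx': 1.78, 'wy': -0.0, 'wz': 0.09}
{'dx': -0.07, 'dy': -0.04, 'dz': 2.18, 'wx': 1.78, 'wy': -0.0, 'wz': 0.09}
```

{"api": "step_arm", "payload": {
  "series": [
    {"hand": 0,"dx": 0,"dy": -0.2,"dz": 2.2,"wx": 1.8,"wy": 0,"wz": 0.1},
    {"hand": 0,"dx": 0,"dy": -0.1,"dz": 2.2,"wx": 1.8,"wy": 0,"wz": 0.1},
    {"hand": 0,"dx": 0,"dy": 0,"dz": 2.2,"wx": 1.8,"wy": 0,"wz": 0.1}
  ]
}}

```text
t: 7.05
tcp_pos: [0.522, -0.0285, 0.3688]
eef_rot: [[-0.184, 0.891, 0.416], [0.983, 0.169, 0.073], [-0.005, 0.422, -0.907]]
contact_force: [-0.3, -0.6, -2.3]
grip_width: 0.25
```

```bash
python3 - <<'E'
from h import *
where()
p,R=hk(.012,0,.100,25)
plan(p,R,4)
E
```

```text
t 7.05 hook tank [-17.9  -5.8] z 202.0 lean 24.97 roll 0.39 yawerr -0.14 F [-0.3 -0.6 -2.3] M [-0.09  0.36  0.02] g 0.25 J [-19.  -5. 102.  14.  61. -34.]
t 7.05 d [  28.4   10.1 -102.1] ang [-0.   0.4 -0.1] |d| 106.4
{'dx': 0.13, 'dy': -0.4, 'dz': 2.63, 'wx': -0.01, 'wy': 0.1, 'wz': -0.03}
{'dx': 0.13, 'dy': -0.4, 'dz': 2.63, 'wx': -0.01, 'wy': 0.1, 'wz': -0.03}
{'dx': 0.12, 'dy': -0.4, 'dz': 2.63, 'wx': -0.01, 'wy': 0.1, 'wz': -0.03}
{'dx': 0.12, 'dy': -0.4, 'dz': 2.63, 'wx': -0.01, 'wy': 0.1, 'wz': -0.03}
```

{"api": "step_arm", "payload": {
  "series": [
    {"hand": 0,"dx": 0.15,"dy": -0.4,"dz": 2.6,"wx": 0,"wy": 0.1,"wz": 0},
    {"hand": 0,"dx": 0.15,"dy": -0.4,"dz": 2.6,"wx": 0,"wy": 0.1,"wz": 0},
    {"hand": 0,"dx": 0.15,"dy": -0.4,"dz": 2.6,"wx": 0,"wy": 0.1,"wz": 0},
    {"hand": 0,"dx": 0.15,"dy": -0.4,"dz": 2.4,"wx": 0,"wy": 0.1,"wz": 0}
  ]
}}

```text
t: 7.55
tcp_pos: [0.555, -0.0227, 0.2694]
eef_rot: [[-0.183, 0.89, 0.417], [0.983, 0.167, 0.075], [-0.003, 0.423, -0.906]]
contact_force: [-0.4, 0.6, -1.7]
grip_width: 0.249
```

```bash
python3 - <<'E'
from h import *
where()
t=snap('top','t6');s=snap('scene','s6');crop(s,220,160,120,130,4.4,'s6c');crop(t,190,60,130,150,3.9,'t6c')
p,R=hk(.012,0,.080,25)
plan(p,R,2)
st=ctrl.read_state();rR=np.array(st['eef_rot'])@T2R.T;h=np.array(st['tcp_pos'])-rR@[0,0,HL]
for q in([0,0,0],[.02,0,0],[.024,0,.012],[0,0,.06]):
    w=h+rR@np.array(q);print(q,w.round(3),proj('top',w)[0].round(1),proj('scene',w)[0].round(1))
E
```

```text
t 7.55 hook tank [15.8 -6. ] z 102.7 lean 25.04 roll 0.3 yawerr -0.25 F [-0.4  0.6 -1.7] M [-0.1   0.39 -0.01] g 0.249 J [-17.   4. 109.  16.  46. -36.]
t 7.65 d [ -2.9   3.6 -20.7] ang [-0.2  0.2 -0.3] |d| 21.2
{'dx': 0.21, 'dy': -0.53, 'dz': 0.89, 'wx': -0.11, 'wy': 0.08, 'wz': -0.13}
{'dx': 0.21, 'dy': -0.53, 'dz': 0.89, 'wx': -0.11, 'wy': 0.08, 'wz': -0.13}
[0, 0, 0] [ 0.629 -0.008  0.1  ] [248.6 129.6] [277.5 238.9]
[0.02, 0, 0] [ 0.647 -0.005  0.109] [247.4 122.2] [281. 242.]
[0.024, 0, 0.012] [ 0.646 -0.005  0.121] [247.3 121.7] [280.9 239.8]
[0, 0, 0.06] [ 0.604 -0.013  0.155] [249.8 134.8] [273.6 224.4]
```

View pics/s6c.png

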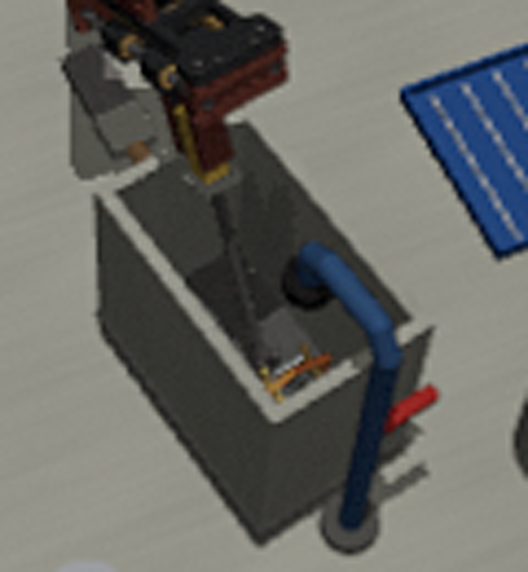

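View pics/t6c.png

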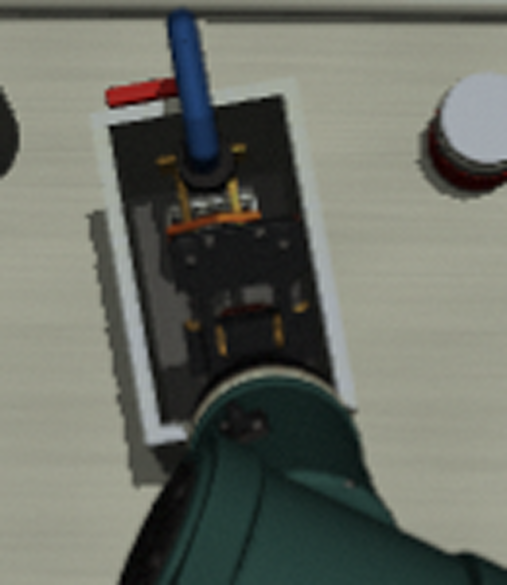

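Hook end at about scene (279.6,240.7), predicted (277.5–281,239–240). Next, a check of the predicted prong and bail pixels against the picture.

```bash
python3 - <<'E'
from h import *
s=cv2.imread('pics/s6.png');t=cv2.imread('pics/t6.png')
for nm,w in(('prong-y tip',tank(.036,-.017,.119)),('prong+y tip',tank(.036,.017,.119)),('bail top',tank(.048,0,.121)),('bail -29',tank(.048,-.029,.108)),('bail +29',tank(.048,.029,.108)),('mouth far -y',tank(.095,-.055,.21)),('mouth near +y',tank(-.095,.055,.21))):
    print(nm,proj('top',w)[0].round(1),proj('scene',w)[0].round(1))
crop(s,268,228,34,30,16,'s6z',cv2.INTER_NEAREST)
crop(cv2.imread('pics/top0.png'),228,95,36,36,14,'t0z',cv2.INTER_NEAREST)
E
```

```text
prong-y tip [251.6 119. ] [278.7 243.6]
prong+y tip [238.8 121.2] [287.7 238.1]
bail top [244.4 115.4] [285.6 243.4]
bail -29 [255.4 114.7] [277.6 250.1]
bail +29 [233.8 118.5] [292.9 240.7]
mouth far -y [262.5  83.7] [281.5 251.4]
mouth near +y [230.7 168.9] [274.6 186.3]
```

View pics/s6z.png

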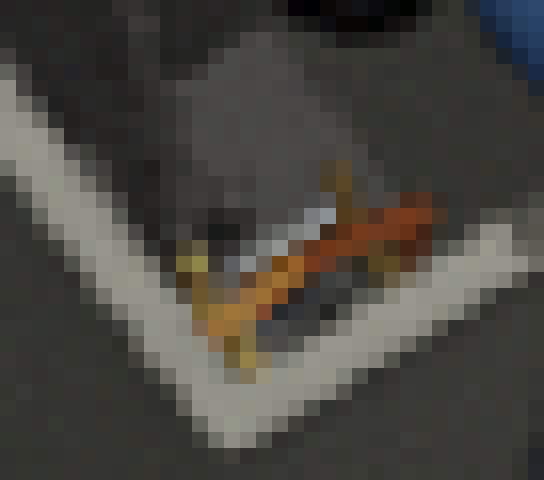

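View pics/t0z.png

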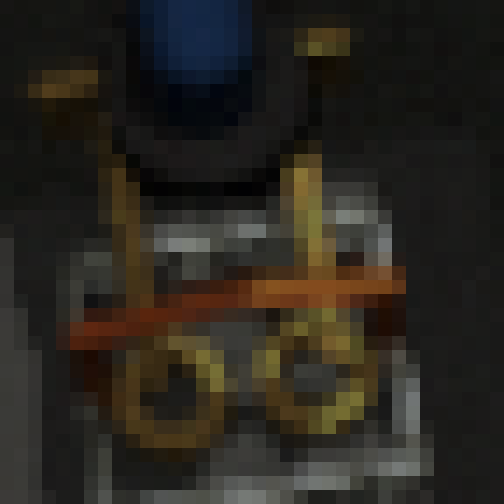

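Predictions sit about 1.5 px from the observed prongs and the hook shares that offset, so relative position is good. The hook is at tank y about -6 mm. Correct y and descend to z 81.

{"api": "step_arm", "payload": {
  "series": [
    {"hand": 0,"dx": 0.4,"dy": -0.5,"dz": 0.9,"wx": -0.1,"wy": 0.1,"wz": 0},
    {"hand": 0,"dx": 0.4,"dy": -0.5,"dz": 0.8,"wx": -0.1,"wy": 0.1,"wz": 0}
  ]
}}

```text
t: 7.9
tcp_pos: [0.5517, -0.0158, 0.2493]
eef_rot: [[-0.184, 0.89, 0.418], [0.983, 0.166, 0.079], [0.001, 0.425, -0.905]]
contact_force: [0.2, 0.7, -3.5]
grip_width: 0.248
```

```bash
python3 - <<'E'
from h import *
where()
p,R=hk(.044,0.001,.081,25)
plan(p,R,3)
E
```

```text
t 7.9 hook tank [14.3  2.1] z 82.7 lean 25.17 roll 0.08 yawerr -0.32 F [ 0.2  0.7 -3.5] M [-0.17  0.4  -0.04] g 0.248 J [-16.   5. 111.  17.  43. -37.]
t 7.9 d [29.9  4.4 -1.5] ang [ 0.2  0.1 -0.3] |d| 30.3
{'dx': -0.04, 'dy': 0.89, 'dz': 0.47, 'wx': 0.06, 'wy': 0.03, 'wz': -0.1}
{'dx': -0.04, 'dy': 0.89, 'dz': 0.47, 'wx': 0.06, 'wy': 0.03, 'wz': -0.1}
{'dx': -0.04, 'dy': 0.89, 'dz': 0.47, 'wx': 0.06, 'wy': 0.03, 'wz': -0.1}
```

{"api": "step_arm", "payload": {
  "series": [
    {"hand": 0,"dx": 0,"dy": 0.9,"dz": 0.45,"wx": 0,"wy": 0,"wz": -0.1},
    {"hand": 0,"dx": 0,"dy": 0.9,"dz": 0.45,"wx": 0,"wy": 0,"wz": -0.1}
  ]
}}

```text
t: 8.15
tcp_pos: [0.572, -0.0119, 0.2491]
eef_rot: [[-0.187, 0.889, 0.418], [0.982, 0.169, 0.079], [-0.001, 0.426, -0.905]]
contact_force: [0.0, 0.4, -2.0]
grip_width: 0.249
```

{"api": "step_arm", "payload": {
  "series": [
    {"hand": 0,"dx": 0,"dy": 0.7,"dz": 0.35,"wx": 0,"wy": 0,"wz": 0},
    {"hand": 0,"dx": 0,"dy": 0,"dz": 0,"wx": 0,"wy": 0,"wz": 0}
  ]
}}

```text
t: 8.4
tcp_pos: [0.5821, -0.0103, 0.25]
eef_rot: [[-0.187, 0.888, 0.42], [0.982, 0.17, 0.078], [-0.002, 0.428, -0.904]]
contact_force: [0.3, -0.3, -1.0]
grip_width: 0.245
```

```bash
python3 - <<'E'
from h import *
where()
t=snap('top','t7');s=snap('scene','s7');crop(s,260,220,45,40,14,'s7z');crop(t,228,95,36,36,14,'t7z')
st=ctrl.read_state();rR=np.array(st['eef_rot'])@T2R.T;h=np.array(st['tcp_pos'])-rR@[0,0,HL]
for q in([0,0,0],[.02,0,0],[.024,0,.012],[0,0,.04],[0,0,.08]):
    w=h+rR@np.array(q);print(q,w.round(3),proj('top',w)[0].round(1),proj('scene',w)[0].round(1))
E
```

```text
t 8.4 hook tank [45.6  1.6] z 83.6 lean 25.31 roll 0.14 yawerr -0.05 F [ 0.3 -0.3 -1. ] M [-0.11  0.44  0.02] g 0.245 J [-15.   7. 108.  16.  43. -35.]
[0, 0, 0] [0.658 0.004 0.083] [244.4 120.2] [284.7 247.8]
[0.02, 0, 0] [0.676 0.008 0.092] [243.1 112.9] [288.2 251. ]
[0.024, 0, 0.012] [0.675 0.007 0.104] [243.1 112.3] [288.2 248.8]
[0, 0, 0.04] [0.642 0.001 0.119] [245.  123.3] [282.1 238.4]
[0, 0, 0.08] [ 0.625 -0.002  0.156] [245.7 126.7] [279.6 228.6]
```

View pics/s7z.png

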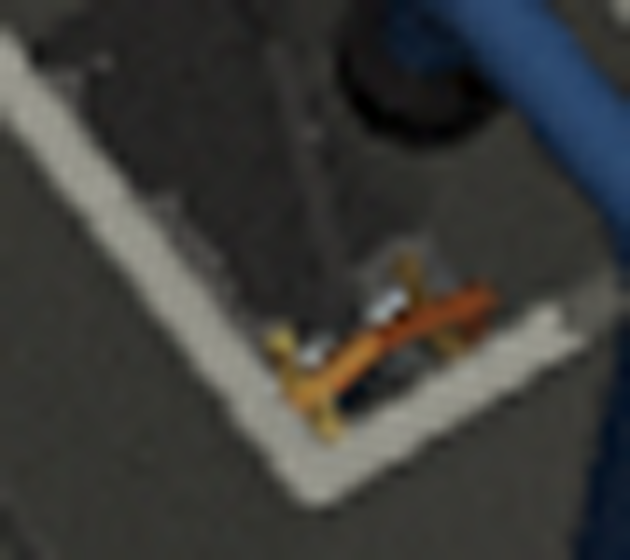

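View pics/t7z.png

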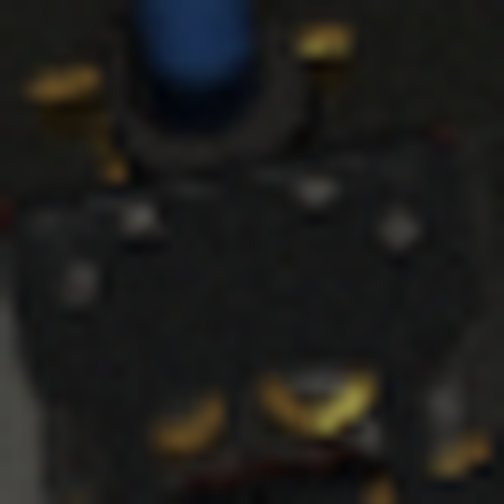

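The shank passes between the prong tips (crop (340,300)) and the bail hasn't moved. Start lifting slowly, watching force.

{"api": "step_arm", "payload": {
  "series": [
    {"hand": 0,"dx": 0,"dy": 0.2,"dz": -0.5,"wx": 0,"wy": 0,"wz": 0},
    {"hand": 0,"dx": 0,"dy": 0.2,"dz": -0.45,"wx": 0,"wy": 0,"wz": 0}
  ]
}}

```text
t: 8.75
tcp_pos: [0.58, -0.0102, 0.26]
eef_rot: [[-0.187, 0.889, 0.418], [0.982, 0.17, 0.079], [-0.001, 0.426, -0.905]]
contact_force: [-0.1, 0.3, -1.6]
grip_width: 0.253
```

```bash
python3 - <<'E'
from h import *
where()
E
```

```text
t 8.75 hook tank [43.1  2.2] z 93.5 lean 25.19 roll 0.09 yawerr -0.08 F [-0.1  0.3 -1.6] M [-0.11  0.46 -0.06] g 0.253 J [-15.   6. 107.  15.  44. -34.]
```

{"api": "step_arm", "payload": {
  "series": [
    {"hand": 0,"dx": 0,"dy": 0.2,"dz": -0.5,"wx": 0,"wy": 0,"wz": 0},
    {"hand": 0,"dx": 0,"dy": 0.2,"dz": -0.45,"wx": 0,"wy": 0,"wz": 0}
  ]
}}

```text
t: 9.0
tcp_pos: [0.5794, -0.0104, 0.2715]
eef_rot: [[-0.187, 0.889, 0.419], [0.982, 0.17, 0.079], [-0.001, 0.426, -0.905]]
contact_force: [0.4, 0.0, -2.2]
grip_width: 0.251
```

```bash
python3 - <<'E'
from h import *
where()
E
```

```text
t 9.0 hook tank [42.6  2.1] z 105.0 lean 25.22 roll 0.11 yawerr -0.08 F [ 0.4  0.  -2.2] M [-0.09  0.36 -0.  ] g 0.251 J [-15.   6. 106.  15.  46. -34.]
```

{"api": "step_arm", "payload": {
  "series": [
    {"hand": 0,"dx": 0,"dy": 0.2,"dz": -0.4,"wx": 0,"wy": 0,"wz": 0},
    {"hand": 0,"dx": 0,"dy": 0.2,"dz": -0.4,"wx": 0,"wy": 0,"wz": 0}
  ]
}}

```text
t: 9.25
tcp_pos: [0.5784, -0.0102, 0.2801]
eef_rot: [[-0.187, 0.89, 0.416], [0.982, 0.17, 0.079], [-0.001, 0.424, -0.906]]
contact_force: [0.1, 0.6, -4.4]
grip_width: 0.249
```

```bash
python3 - <<'E'
from h import *
where()
s=snap('scene','s8');crop(s,260,220,45,40,14,'s8z')
E
```

```text
t 9.25 hook tank [41.3  2.6] z 113.5 lean 25.08 roll 0.07 yawerr -0.08 F [ 0.1  0.6 -4.4] M [-0.18  0.79  0.01] g 0.249 J [-15.   5. 106.  14.  47. -33.]
```

View pics/s8z.png

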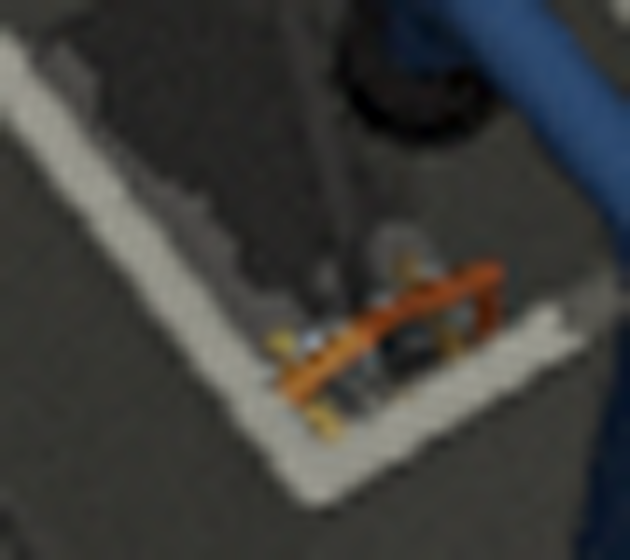

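The bail has come up off the prongs and about 2 N of load was added. Lift further to a ~20 mm rise.

{"api": "step_arm", "payload": {
  "series": [
    {"hand": 0,"dx": 0,"dy": 0.25,"dz": -0.4,"wx": 0,"wy": 0,"wz": 0},
    {"hand": 0,"dx": 0,"dy": 0.25,"dz": -0.4,"wx": 0,"wy": 0,"wz": 0},
    {"hand": 0,"dx": 0,"dy": 0.25,"dz": -0.4,"wx": 0,"wy": 0,"wz": 0}
  ]
}}

```text
t: 9.68
tcp_pos: [0.5798, -0.0097, 0.2947]
eef_rot: [[-0.188, 0.89, 0.415], [0.982, 0.17, 0.079], [-0.0, 0.423, -0.906]]
contact_force: [-1.1, -0.4, -4.0]
grip_width: 0.247
```

```bash
python3 - <<'E'
from h import *
where()
t=snap('top','t9');s=snap('scene','s9');crop(s,240,180,70,80,7,'s9z');crop(t,228,95,36,36,14,'t9z')
E
```

```text
t 9.68 hook tank [42.5  2.9] z 127.9 lean 25.01 roll 0.04 yawerr -0.08 F [-1.1 -0.4 -4. ] M [-0.2   0.78  0.01] g 0.247 J [-15.   4. 104.  14.  50. -32.]
```

View pics/s9z.png

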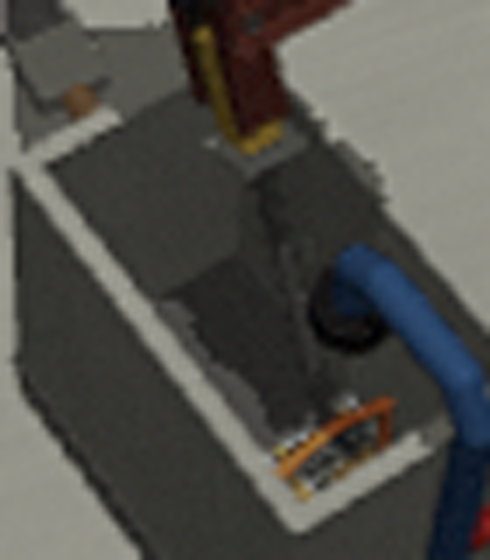

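```bash
python3 - <<'E'
from h import *
for dz in(0,.01,.02,.03):print(dz,proj('scene',tank(.048,.029,.108+dz))[0].round(1),proj('scene',tank(.048,0,.121+dz))[0].round(1),proj('scene',tank(.048,-.029,.108+dz))[0].round(1))
s=cv2.imread('pics/s9.png');h=cv2.cvtColor(s,cv2.COLOR_BGR2HSV);m=cv2.inRange(h,(4,150,90),(16,255,255));ys,xs=np.nonzero(m[225:262,272:305]);print(xs.min()+272,xs.max()+272,ys.min()+225,ys.max()+225)
crop(s,268,225,36,32,16,'s9y',cv2.INTER_NEAREST)
where()
p,R=hk(-.025,.0,.131,25);plan(p,R,5)
E
```

```text
0 [292.9 240.7] [285.6 243.4] [277.6 250.1]
0.01 [293.2 239.2] [285.8 241.9] [277.8 248.7]
0.02 [293.4 237.7] [286.  240.4] [277.9 247.2]
0.03 [293.7 236.1] [286.2 238.9] [278.1 245.7]
280 295 237 247
t 9.78 hook tank [43.3  2.6] z 128.7 lean 25.1 roll 0.07 yawerr -0.07 F [-0.3 -0.2 -4.5] M [-0.16  0.75  0.01] g 0.249 J [-15.   4. 104.  14.  50. -32.]
t 9.78 d [-66.3 -15.6   2.5] ang [ 0.1  0.1 -0.1] |d| 68.1
{'dx': -0.06, 'dy': -1.21, 'dz': -0.62, 'wx': 0.02, 'wy': 0.01, 'wz': -0.01}
{'dx': -0.06, 'dy': -1.21, 'dz': -0.62, 'wx': 0.02, 'wy': 0.01, 'wz': -0.01}
{'dx': -0.06, 'dy': -1.21, 'dz': -0.62, 'wx': 0.02, 'wy': 0.01, 'wz': -0.01}
{'dx': -0.06, 'dy': -1.21, 'dz': -0.62, 'wx': 0.02, 'wy': 0.01, 'wz': -0.01}
{'dx': -0.06, 'dy': -1.21, 'dz': -0.62, 'wx': 0.02, 'wy': 0.01, 'wz': -0.01}
```

View pics/s9y.png

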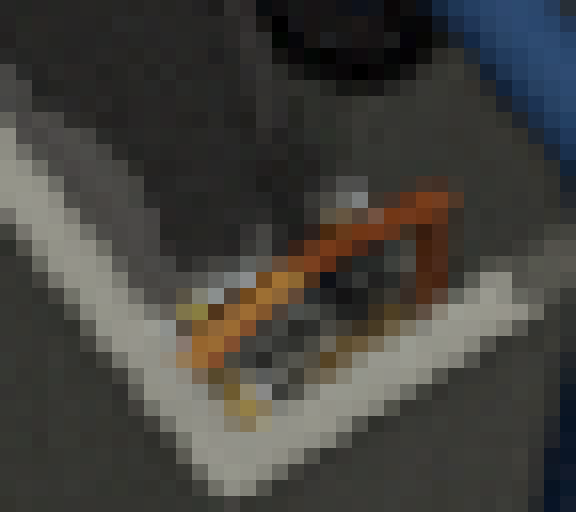

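Bail ends at scene (280,247.5) and (295.5,238), which puts the rise at ~20–24 mm, within 15–30. Slide along -x.

{"api": "step_arm", "payload": {
  "series": [
    {"hand": 0,"dx": -0.05,"dy": -0.6,"dz": -0.3,"wx": 0,"wy": 0,"wz": 0},
    {"hand": 0,"dx": -0.05,"dy": -1.0,"dz": -0.47,"wx": 0,"wy": 0,"wz": 0},
    {"hand": 0,"dx": -0.05,"dy": -1.2,"dz": -0.56,"wx": 0,"wy": 0,"wz": 0}
  ]
}}

```text
t: 10.15
tcp_pos: [0.5485, -0.0172, 0.295]
eef_rot: [[-0.188, 0.89, 0.416], [0.982, 0.171, 0.079], [-0.001, 0.423, -0.906]]
contact_force: [-0.4, -0.3, -3.9]
grip_width: 0.249
```

```bash
python3 - <<'E'
from h import *
where()
p,R=hk(-.027,.0,.130,25);plan(p,R,4)
E
```

```text
t 10.15 hook tank [10.5  1.4] z 128.3 lean 25.05 roll 0.04 yawerr -0.02 F [-0.4 -0.3 -3.9] M [-0.26  0.81  0.04] g 0.249 J [-17.   1. 107.  15.  50. -35.]
t 10.15 d [-36.4  -8.6   1.8] ang [ 0.1  0.  -0. ] |d| 37.4
{'dx': -0.04, 'dy': -0.83, 'dz': -0.43, 'wx': 0.01, 'wy': 0.01, 'wz': -0.01}
{'dx': -0.04, 'dy': -0.83, 'dz': -0.43, 'wx': 0.01, 'wy': 0.01, 'wz': -0.01}
{'dx': -0.04, 'dy': -0.83, 'dz': -0.43, 'wx': 0.01, 'wy': 0.01, 'wz': -0.01}
{'dx': -0.04, 'dy': -0.83, 'dz': -0.43, 'wx': 0.01, 'wy': 0.01, 'wz': -0.01}
```

{"api": "step_arm", "payload": {
  "series": [
    {"hand": 0,"dx": 0,"dy": -1.1,"dz": -0.55,"wx": 0,"wy": 0,"wz": 0},
    {"hand": 0,"dx": 0,"dy": -1.0,"dz": -0.5,"wx": 0,"wy": 0,"wz": 0},
    {"hand": 0,"dx": 0,"dy": -0.8,"dz": -0.4,"wx": 0,"wy": 0,"wz": 0},
    {"hand": 0,"dx": 0,"dy": -0.4,"dz": -0.2,"wx": 0,"wy": 0,"wz": 0}
  ]
}}

```text
t: 10.65
tcp_pos: [0.508, -0.0249, 0.2958]
eef_rot: [[-0.188, 0.89, 0.416], [0.982, 0.17, 0.079], [-0.001, 0.423, -0.906]]
contact_force: [-0.2, -0.0, -3.8]
grip_width: 0.252
```

```bash
python3 - <<'E'
from h import *
where()
t=snap('top','t10');s=snap('scene','s10');crop(s,240,170,70,80,7,'s10z');crop(t,210,70,80,110,5,'t10z')
E
```

```text
t 10.65 hook tank [-30.9   1.5] z 129.1 lean 25.02 roll 0.07 yawerr -0.08 F [-0.2 -0.  -3.8] M [-0.22  0.73 -0.09] g 0.252 J [-20.  -2. 111.  16.  51. -39.]
```

View pics/s10z.png

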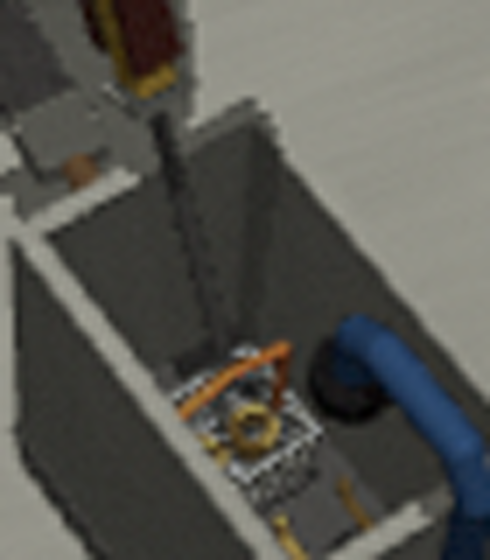

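View pics/t10z.png

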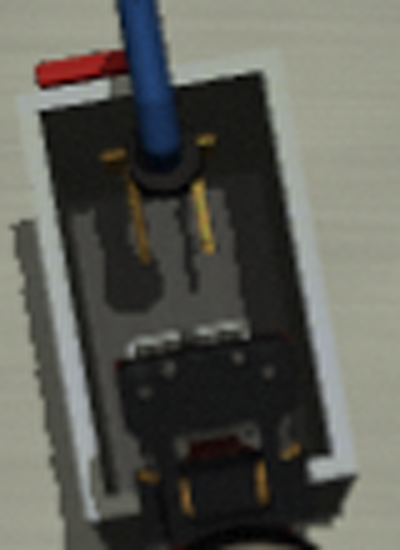

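Basket hangs on the hook, clear of the prongs (prong tips at top crop (145,258),(210,250), basket rim at y≈345); bush visible inside. Raise vertically.

{"api": "step_arm", "payload": {
  "series": [
    {"hand": 0,"dx": 0,"dy": 0.3,"dz": -0.7,"wx": 0,"wy": 0,"wz": 0},
    {"hand": 0,"dx": 0,"dy": 0.6,"dz": -1.3,"wx": 0,"wy": 0,"wz": 0},
    {"hand": 0,"dx": 0,"dy": 0.8,"dz": -1.8,"wx": 0,"wy": 0,"wz": 0},
    {"hand": 0,"dx": 0,"dy": 0.9,"dz": -2,"wx": 0,"wy": 0,"wz": 0},
    {"hand": 0,"dx": 0,"dy": 0.9,"dz": -2,"wx": 0,"wy": 0,"wz": 0}
  ]
}}

```text
t: 11.38
tcp_pos: [0.5077, -0.0247, 0.3841]
eef_rot: [[-0.188, 0.891, 0.414], [0.982, 0.17, 0.08], [0.001, 0.421, -0.907]]
contact_force: [-0.3, -0.3, -4.9]
grip_width: 0.25
```

```bash
python3 - <<'E'
from h import *
where()
p,R=hk(-.031,.0,.325,25);plan(p,R,5)
E
```

```text
t 11.38 hook tank [-31.4   2. ] z 217.2 lean 24.91 roll -0.01 yawerr -0.09 F [-0.3 -0.3 -4.9] M [-0.22  0.75 -0.04] g 0.25 J [-20.  -7. 102.  14.  64. -35.]
t 11.38 d [  0.5  -1.9 107.7] ang [-0.1 -0.  -0.1] |d| 107.7
{'dx': -0.04, 'dy': 0.91, 'dz': -1.95, 'wx': -0.02, 'wy': -0.0, 'wz': -0.02}
{'dx': -0.04, 'dy': 0.91, 'dz': -1.95, 'wx': -0.02, 'wy': -0.0, 'wz': -0.02}
{'dx': -0.04, 'dy': 0.91, 'dz': -1.95, 'wx': -0.02, 'wy': -0.0, 'wz': -0.02}
{'dx': -0.04, 'dy': 0.91, 'dz': -1.95, 'wx': -0.02, 'wy': -0.0, 'wz': -0.02}
{'dx': -0.04, 'dy': 0.91, 'dz': -1.95, 'wx': -0.02, 'wy': -0.0, 'wz': -0.02}
```

{"api": "step_arm", "payload": {
  "series": [
    {"hand": 0,"dx": 0,"dy": 0.9,"dz": -2,"wx": 0,"wy": 0,"wz": 0},
    {"hand": 0,"dx": 0,"dy": 1.0,"dz": -2.1,"wx": 0,"wy": 0,"wz": 0},
    {"hand": 0,"dx": 0,"dy": 1.0,"dz": -2.1,"wx": 0,"wy": 0,"wz": 0},
    {"hand": 0,"dx": 0,"dy": 1.0,"dz": -2.1,"wx": 0,"wy": 0,"wz": 0},
    {"hand": 0,"dx": 0,"dy": 0.6,"dz": -1.2,"wx": 0,"wy": 0,"wz": 0}
  ]
}}

```text
t: 12.0
tcp_pos: [0.5101, -0.0243, 0.4967]
eef_rot: [[-0.189, 0.889, 0.417], [0.982, 0.171, 0.079], [-0.001, 0.425, -0.905]]
contact_force: [0.0, -0.9, -4.4]
grip_width: 0.253
```

```bash
python3 - <<'E'
from h import *
where()
t=snap('top','t11');s=snap('scene','s11');crop(s,220,90,130,140,4,'s11z');crop(t,210,60,80,130,4.5,'t11z')
st=ctrl.read_state();print(st['tcp_pos'])
E
```

```text
t 12.0 hook tank [-28.3   1.6] z 330.1 lean 25.14 roll 0.08 yawerr 0.02 F [ 0.  -0.9 -4.4] M [-0.22  0.79 -0.01] g 0.253 J [-20.  -9.  89.  13.  78. -31.]
[ 0.51053428 -0.02440671  0.4969147 ]
```

View pics/s11z.png

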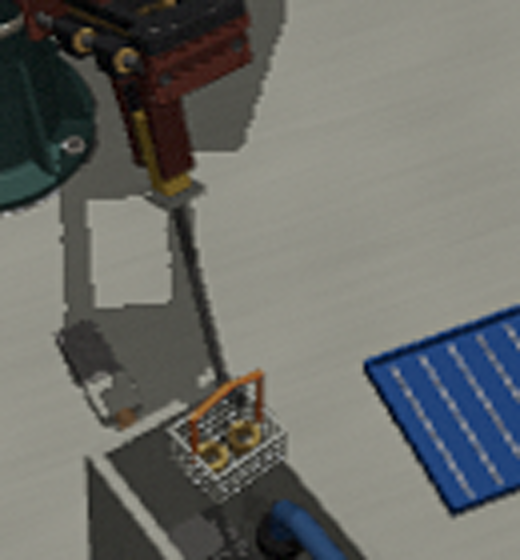

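View pics/t11z.png

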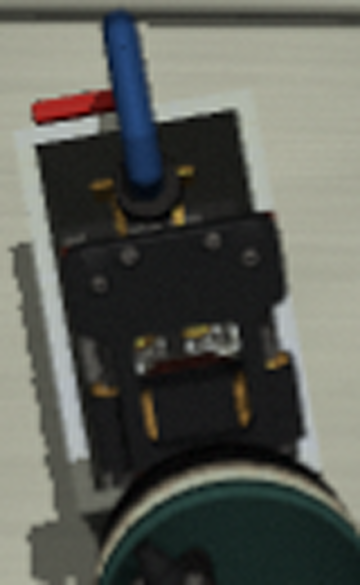

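The basket hangs level with both bushes inside (crop (215,455) and (243,435)), about 40 mm above the mouth. Move to the tray while straightening the rod.

```bash
cat >> h.py <<'E'
def hw(x,y,z,lean,yaw=TY):
    l=np.radians(lean);return np.array([x,y,z])+rodR(yaw,l)@np.array([0,0,HL]),toolR(yaw,l)
def wherew(yaw=TY):
    where(yaw);st=ctrl.read_state();rR=np.array(st['eef_rot'])@T2R.T;print('hook world',((np.array(st['tcp_pos'])-rR@[0,0,HL])*1000).round(1))
E
python3 - <<'E'
from h import *
wherew()
p,R=hw(.53,.16,.335,12);plan(p,R,8)
E
```

```text
t 12.1 hook tank [-27.7   1.3] z 330.4 lean 25.21 roll 0.11 yawerr 0.03 F [-0.7 -0.8 -4.7] M [-0.25  0.7   0.03] g 0.249 J [-20.  -9.  89.  13.  78. -31.]
hook world [587.6  -9.9 330.4]
t 12.1 d [-18.1 177.2  18.1] ang [13.2  0.1  0. ] |d| 179.0
{'dx': 2.22, 'dy': 0.28, 'dz': -0.12, 'wx': 1.65, 'wy': 0.01, 'wz': 0.0}
{'dx': 2.22, 'dy': 0.27, 'dz': -0.13, 'wx': 1.65, 'wy': 0.01, 'wz': 0.0}
{'dx': 2.22, 'dy': 0.27, 'dz': -0.14, 'wx': 1.65, 'wy': 0.01, 'wz': 0.0}
{'dx': 2.22, 'dy': 0.26, 'dz': -0.15, 'wx': 1.65, 'wy': 0.01, 'wz': 0.0}
{'dx': 2.22, 'dy': 0.26, 'dz': -0.15, 'wx': 1.65, 'wy': 0.01, 'wz': 0.0}
{'dx': 2.22, 'dy': 0.25, 'dz': -0.16, 'wx': 1.65, 'wy': 0.01, 'wz': 0.0}
{'dx': 2.22, 'dy': 0.25, 'dz': -0.17, 'wx': 1.65, 'wy': 0.01, 'wz': 0.0}
{'dx': 2.22, 'dy': 0.24, 'dz': -0.17, 'wx': 1.65, 'wy': 0.01, 'wz': 0.0}
```

{"api": "step_arm", "payload": {
  "series": [
    {"hand": 0,"dx": 0.6,"dy": 0.1,"dz": -0.1,"wx": 0.8,"wy": 0,"wz": 0},
    {"hand": 0,"dx": 1.2,"dy": 0.2,"dz": -0.1,"wx": 1.2,"wy": 0,"wz": 0},
    {"hand": 0,"dx": 1.8,"dy": 0.3,"dz": -0.1,"wx": 1.6,"wy": 0,"wz": 0},
    {"hand": 0,"dx": 2.2,"dy": 0.3,"dz": -0.1,"wx": 1.6,"wy": 0,"wz": 0},
    {"hand": 0,"dx": 2.2,"dy": 0.3,"dz": -0.1,"wx": 1.6,"wy": 0,"wz": 0}
  ]
}}

```text
t: 12.72
tcp_pos: [0.5021, 0.0584, 0.5001]
eef_rot: [[-0.185, 0.937, 0.296], [0.983, 0.176, 0.058], [0.002, 0.302, -0.953]]
contact_force: [0.8, 0.7, -5.0]
grip_width: 0.247
```

```bash
python3 - <<'E'
from h import *
wherew()
p,R=hw(.51,.24,.330,5);plan(p,R,8)
E
```

```text
t 12.72 hook tank [-43.2  84.6] z 324.6 lean 17.56 roll -0.03 yawerr -0.29 F [ 0.8  0.7 -5. ] M [-0.16  0.48 -0.06] g 0.247 J [ -5.  -6.  84.   5.  85. -15.]
hook world [556.6  68.9 324.6]
t 12.72 d [ -7.8 178.6  13.2] ang [12.6 -0.1 -0.3] |d| 179.3
{'dx': 2.21, 'dy': 0.35, 'dz': -0.06, 'wx': 1.57, 'wy': -0.01, 'wz': -0.03}
{'dx': 2.21, 'dy': 0.35, 'dz': -0.07, 'wx': 1.57, 'wy': -0.01, 'wz': -0.03}
{'dx': 2.21, 'dy': 0.35, 'dz': -0.08, 'wx': 1.57, 'wy': -0.01, 'wz': -0.03}
{'dx': 2.21, 'dy': 0.35, 'dz': -0.09, 'wx': 1.57, 'wy': -0.01, 'wz': -0.03}
{'dx': 2.21, 'dy': 0.35, 'dz': -0.1, 'wx': 1.57, 'wy': -0.01, 'wz': -0.03}
{'dx': 2.21, 'dy': 0.35, 'dz': -0.11, 'wx': 1.57, 'wy': -0.01, 'wz': -0.03}
{'dx': 2.21, 'dy': 0.34, 'dz': -0.12, 'wx': 1.57, 'wy': -0.01, 'wz': -0.03}
{'dx': 2.21, 'dy': 0.34, 'dz': -0.13, 'wx': 1.57, 'wy': -0.01, 'wz': -0.03}
```

{"api": "step_arm", "payload": {
  "series": [
    {"hand": 0,"dx": 2.3,"dy": 0.3,"dz": -0.2,"wx": 1.6,"wy": 0,"wz": 0},
    {"hand": 0,"dx": 2.4,"dy": 0.3,"dz": -0.2,"wx": 1.6,"wy": 0,"wz": 0},
    {"hand": 0,"dx": 2.4,"dy": 0.3,"dz": -0.2,"wx": 1.6,"wy": 0,"wz": 0},
    {"hand": 0,"dx": 2.4,"dy": 0.3,"dz": -0.1,"wx": 1.6,"wy": 0,"wz": 0},
    {"hand": 0,"dx": 2.4,"dy": 0.3,"dz": -0.1,"wx": 1.6,"wy": 0,"wz": 0}
  ]
}}

```text
t: 13.35
tcp_pos: [0.4903, 0.1847, 0.5067]
eef_rot: [[-0.186, 0.971, 0.149], [0.983, 0.183, 0.032], [0.004, 0.153, -0.988]]
contact_force: [0.7, -0.0, -5.4]
grip_width: 0.25
```

```bash
python3 - <<'E'
from h import *
wherew()
p,R=hw(.495,.308,.300,0);plan(p,R,8)
E
```

```text
t 13.35 hook tank [-58.3 211.4] z 324.8 lean 8.79 roll -0.2 yawerr -0.23 F [ 0.7 -0.  -5.4] M [-0.12  0.28  0.02] g 0.25 J [13.  1. 74. -0. 95.  2.]
hook world [517.8 190.6 324.8]
t 13.35 d [  4.7 123.3 -22.7] ang [ 8.8 -0.2 -0.2] |d| 125.5
{'dx': 1.5, 'dy': 0.3, 'dz': 0.34, 'wx': 1.1, 'wy': -0.03, 'wz': -0.03}
{'dx': 1.5, 'dy': 0.3, 'dz': 0.33, 'wx': 1.1, 'wy': -0.03, 'wz': -0.03}
{'dx': 1.5, 'dy': 0.31, 'dz': 0.33, 'wx': 1.1, 'wy': -0.03, 'wz': -0.03}
{'dx': 1.5, 'dy': 0.32, 'dz': 0.32, 'wx': 1.1, 'wy': -0.03, 'wz': -0.03}
{'dx': 1.5, 'dy': 0.32, 'dz': 0.31, 'wx': 1.1, 'wy': -0.03, 'wz': -0.03}
{'dx': 1.5, 'dy': 0.33, 'dz': 0.31, 'wx': 1.1, 'wy': -0.03, 'wz': -0.03}
{'dx': 1.5, 'dy': 0.34, 'dz': 0.3, 'wx': 1.1, 'wy': -0.03, 'wz': -0.03}
{'dx': 1.5, 'dy': 0.34, 'dz': 0.29, 'wx': 1.1, 'wy': -0.03, 'wz': -0.03}
```

{"api": "step_arm", "payload": {
  "series": [
    {"hand": 0,"dx": 2.2,"dy": 0.3,"dz": 0.2,"wx": 1.5,"wy": 0,"wz": 0},
    {"hand": 0,"dx": 2.0,"dy": 0.4,"dz": 0.3,"wx": 1.5,"wy": 0,"wz": 0},
    {"hand": 0,"dx": 1.8,"dy": 0.4,"dz": 0.3,"wx": 1.3,"wy": 0,"wz": 0},
    {"hand": 0,"dx": 1.5,"dy": 0.4,"dz": 0.4,"wx": 1.2,"wy": 0,"wz": 0},
    {"hand": 0,"dx": 1.2,"dy": 0.3,"dz": 0.4,"wx": 1.0,"wy": 0,"wz": 0}
  ]
}}

```text
t: 13.98
tcp_pos: [0.4926, 0.2811, 0.4888]
eef_rot: [[-0.188, 0.982, 0.03], [0.982, 0.188, 0.01], [0.005, 0.031, -1.0]]
contact_force: [0.7, 0.4, -4.0]
grip_width: 0.244
```

```bash
python3 - <<'E'
from h import *
wherew()
p,R=hw(.495,.308,.280,0);plan(p,R,3)
E
```

```text
t 13.97 hook tank [-60.2 305.9] z 304.9 lean 1.78 roll -0.26 yawerr -0.06 F [ 0.7  0.4 -4. ] M [-0.06  0.09  0.01] g 0.244 J [ 23.  10.  67.  -0. 102.  12.]
hook world [498.1 283.  304.9]
t 13.97 d [  2.4  26.9 -24.8] ang [ 1.8 -0.3 -0.1] |d| 36.7
{'dx': 0.86, 'dy': 0.22, 'dz': 0.84, 'wx': 0.59, 'wy': -0.09, 'wz': -0.02}
{'dx': 0.86, 'dy': 0.23, 'dz': 0.84, 'wx': 0.59, 'wy': -0.09, 'wz': -0.02}
{'dx': 0.86, 'dy': 0.24, 'dz': 0.83, 'wx': 0.59, 'wy': -0.09, 'wz': -0.02}
```

{"api": "step_arm", "payload": {
  "series": [
    {"hand": 0,"dx": 0.9,"dy": 0.2,"dz": 0.8,"wx": 0.6,"wy": 0,"wz": 0},
    {"hand": 0,"dx": 0.8,"dy": 0.1,"dz": 0.9,"wx": 0.6,"wy": 0,"wz": 0},
    {"hand": 0,"dx": 0.4,"dy": 0,"dz": 0.9,"wx": 0.4,"wy": 0,"wz": 0},
    {"hand": 0,"dx": 0,"dy": 0,"dz": 0.9,"wx": 0,"wy": 0,"wz": 0}
  ]
}}

```text
t: 14.48
tcp_pos: [0.4926, 0.3041, 0.4512]
eef_rot: [[-0.188, 0.982, 0.0], [0.982, 0.188, 0.004], [0.004, 0.001, -1.0]]
contact_force: [0.7, 0.1, -4.0]
grip_width: 0.251
```

```bash
python3 - <<'E'
from h import *
wherew()
t=snap('top','t12');s=snap('scene','s12');crop(s,300,80,110,150,4,'s12z');crop(t,90,120,110,110,5,'t12z')
E
```

```text
t 14.47 hook tank [-61.4 328.4] z 267.2 lean 0.05 roll -0.23 yawerr -0.06 F [ 0.7  0.1 -4. ] M [-0.08  0.09  0.06] g 0.251 J [25. 12. 68.  0. 99. 14.]
hook world [492.6 304.8 267.2]
```

View pics/s12z.png

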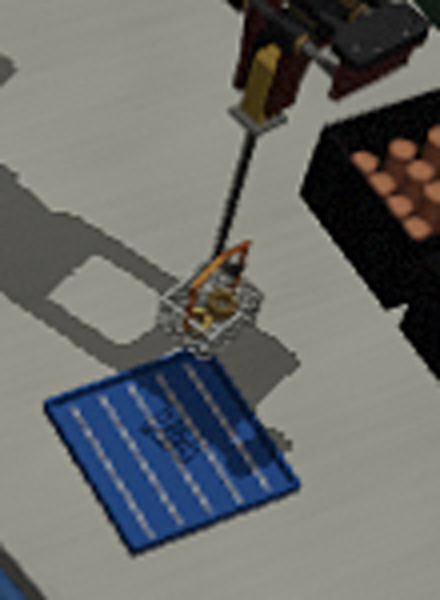

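View pics/t12z.png

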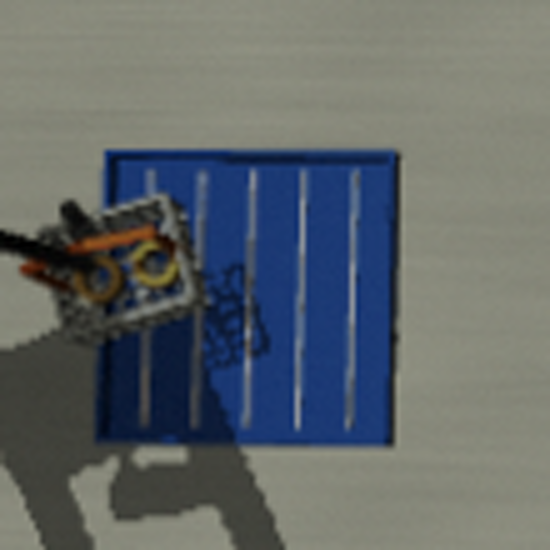

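The basket with both bushes hangs upright over the tray; perspective shifts it to the left in the top view. Lower.

{"api": "step_arm", "payload": {
  "series": [
    {"hand": 0,"dx": 0.1,"dy": 0,"dz": 1.6,"wx": 0,"wy": 0,"wz": 0},
    {"hand": 0,"dx": 0.1,"dy": 0,"dz": 2.1,"wx": 0,"wy": 0,"wz": 0},
    {"hand": 0,"dx": 0.1,"dy": 0,"dz": 2.3,"wx": 0,"wy": 0,"wz": 0},
    {"hand": 0,"dx": 0,"dy": 0,"dz": 2.2,"wx": 0,"wy": 0,"wz": 0},
    {"hand": 0,"dx": 0,"dy": 0,"dz": 2.0,"wx": 0,"wy": 0,"wz": 0}
  ]
}}

```text
t: 15.2
tcp_pos: [0.4919, 0.3058, 0.3453]
eef_rot: [[-0.186, 0.983, 0.003], [0.983, 0.186, 0.005], [0.004, 0.004, -1.0]]
contact_force: [-0.6, -0.1, -3.9]
grip_width: 0.246
```

{"api": "step_arm", "payload": {
  "series": [
    {"hand": 0,"dx": 0,"dy": 0,"dz": 1.6,"wx": 0,"wy": 0,"wz": 0},
    {"hand": 0,"dx": 0,"dy": 0,"dz": 1.2,"wx": 0,"wy": 0,"wz": 0},
    {"hand": 0,"dx": 0,"dy": 0,"dz": 0.8,"wx": 0,"wy": 0,"wz": 0}
  ]
}}

```text
t: 15.58
tcp_pos: [0.4907, 0.3048, 0.3056]
eef_rot: [[-0.185, 0.983, 0.001], [0.983, 0.185, 0.004], [0.003, 0.002, -1.0]]
contact_force: [-0.4, -0.7, -4.6]
grip_width: 0.247
```

```bash
python3 - <<'E'
from h import *
wherew()
t=snap('top','t13');s=snap('scene','s13');crop(s,290,120,110,110,5,'s13z');crop(t,90,120,110,110,5,'t13z')
E
```

```text
t 15.57 hook tank [-62.9 329.3] z 121.6 lean 0.1 roll -0.19 yawerr -0.22 F [-0.4 -0.7 -4.6] M [-0.08  0.05 -0.04] g 0.247 J [25. 15. 83.  0. 81. 14.]
hook world [490.9 305.5 121.6]
```

View pics/s13z.png

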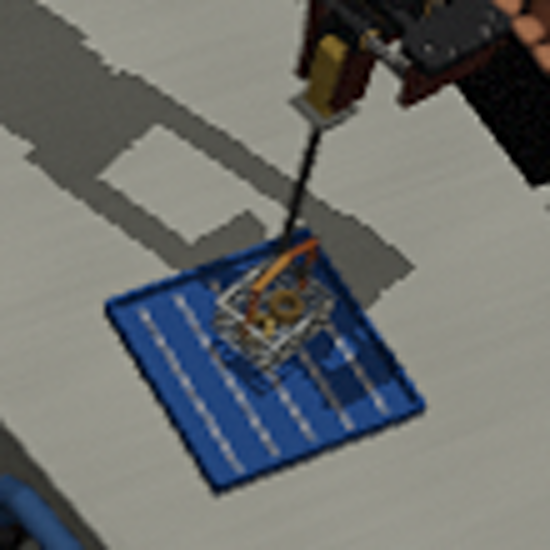

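View pics/t13z.png

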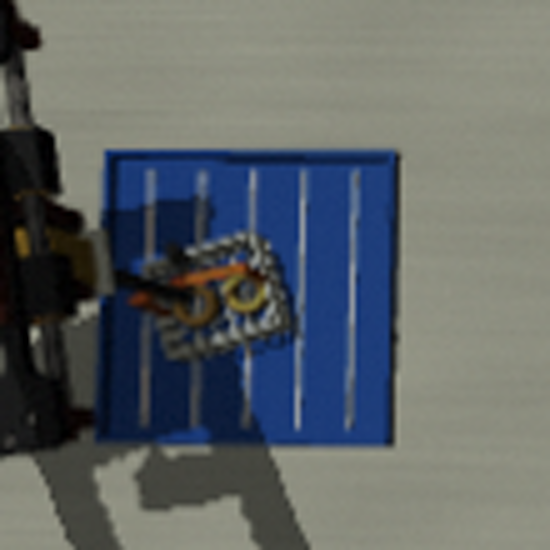

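Basket is over the tray, hanging level. Lower gently.

{"api": "step_arm", "payload": {
  "series": [
    {"hand": 0,"dx": 0,"dy": 0.1,"dz": 0.9,"wx": 0,"wy": 0,"wz": 0},
    {"hand": 0,"dx": 0,"dy": 0.1,"dz": 0.8,"wx": 0,"wy": 0,"wz": 0},
    {"hand": 0,"dx": 0,"dy": 0,"dz": 0.6,"wx": 0,"wy": 0,"wz": 0},
    {"hand": 0,"dx": 0,"dy": 0,"dz": 0.3,"wx": 0,"wy": 0,"wz": 0}
  ]
}}

```text
t: 16.18
tcp_pos: [0.4937, 0.3058, 0.2792]
eef_rot: [[-0.185, 0.983, 0.003], [0.983, 0.185, 0.004], [0.004, 0.004, -1.0]]
contact_force: [0.0, -1.5, -4.4]
grip_width: 0.248
```

{"api": "step_arm", "payload": {
  "series": [
    {"hand": 0,"dx": 0,"dy": 0,"dz": 0.25,"wx": 0,"wy": 0,"wz": 0},
    {"hand": 0,"dx": 0,"dy": 0,"dz": 0.25,"wx": 0,"wy": 0,"wz": 0}
  ]
}}

```text
t: 16.42
tcp_pos: [0.4939, 0.3058, 0.274]
eef_rot: [[-0.185, 0.983, 0.003], [0.983, 0.185, 0.005], [0.004, 0.004, -1.0]]
contact_force: [-0.1, -1.0, -4.8]
grip_width: 0.252
```

{"api": "step_arm", "payload": {
  "series": [
    {"hand": 0,"dx": 0,"dy": 0,"dz": 0.25,"wx": 0,"wy": 0,"wz": 0}
  ]
}}

```text
t: 16.55
tcp_pos: [0.4939, 0.3059, 0.2715]
eef_rot: [[-0.185, 0.983, 0.004], [0.983, 0.185, 0.005], [0.004, 0.004, -1.0]]
contact_force: [-0.3, 0.0, -4.4]
grip_width: 0.249
```

```bash
python3 - <<'E'
from h import *
wherew()
E
```

```text
t 16.55 hook tank [-59.1 329.9] z 87.5 lean 0.26 roll -0.23 yawerr -0.22 F [-0.3  0.  -4.4] M [-0.12  0.14 -0.03] g 0.249 J [25. 17. 86.  0. 77. 14.]
hook world [494.6 306.8  87.5]
```

{"api": "step_arm", "payload": {
  "series": [
    {"hand": 0,"dx": 0,"dy": 0,"dz": 0.2,"wx": 0,"wy": 0,"wz": 0},
    {"hand": 0,"dx": 0,"dy": 0,"dz": 0.2,"wx": 0,"wy": 0,"wz": 0}
  ]
}}

```text
t: 16.8
tcp_pos: [0.4939, 0.3061, 0.2677]
eef_rot: [[-0.185, 0.983, 0.004], [0.983, 0.185, 0.005], [0.004, 0.005, -1.0]]
contact_force: [-1.2, -0.4, -1.0]
grip_width: 0.248
```

{"api": "step_arm", "payload": {
  "series": [
    {"hand": 0,"dx": 0,"dy": 0,"dz": 0.2,"wx": 0,"wy": 0,"wz": 0},
    {"hand": 0,"dx": 0,"dy": 0,"dz": 0.2,"wx": 0,"wy": 0,"wz": 0}
  ]
}}

```text
t: 17.05
tcp_pos: [0.494, 0.3061, 0.264]
eef_rot: [[-0.185, 0.983, 0.004], [0.983, 0.185, 0.005], [0.004, 0.005, -1.0]]
contact_force: [-1.1, -0.3, -1.5]
grip_width: 0.251
```

```bash
python3 - <<'E'
from h import *
wherew()
t=snap('top','t14');s=snap('scene','s14');crop(s,290,120,110,110,5,'s14z');crop(t,90,120,110,110,5,'t14z')
E
```

```text
t 17.05 hook tank [-58.9 330.1] z 80.0 lean 0.3 roll -0.24 yawerr -0.21 F [-1.1 -0.3 -1.5] M [-0.14  0.32 -0.04] g 0.251 J [25. 17. 87.  0. 76. 14.]
hook world [494.8 307.   80. ]
```

View pics/s14z.png

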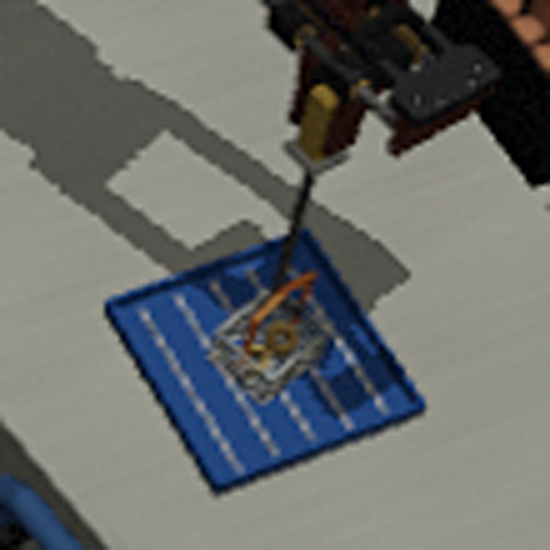

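View pics/t14z.png

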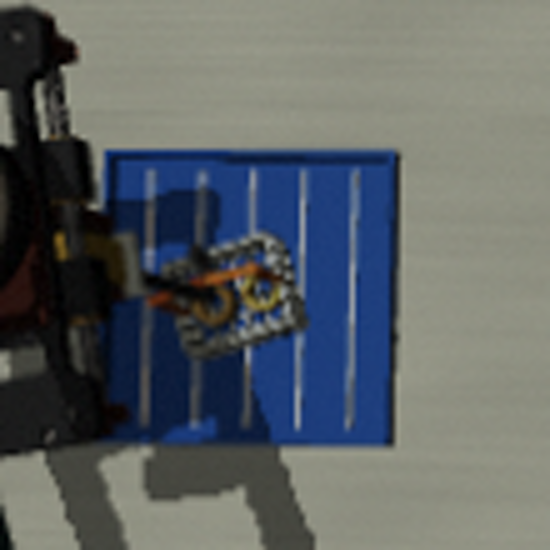

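Basket has landed: load dropped to the rod's own weight. There is a slight x force, so back the shank off 3 mm, then lower the hook to clear the bail.

{"api": "step_arm", "payload": {
  "series": [
    {"hand": 0,"dx": 0,"dy": -0.3,"dz": 0.1,"wx": 0,"wy": 0,"wz": 0},
    {"hand": 0,"dx": 0,"dy": 0,"dz": 0.2,"wx": 0,"wy": 0,"wz": 0}
  ]
}}

```text
t: 17.4
tcp_pos: [0.4913, 0.3056, 0.2609]
eef_rot: [[-0.185, 0.983, 0.005], [0.983, 0.185, 0.005], [0.004, 0.006, -1.0]]
contact_force: [0.1, 0.3, -2.2]
grip_width: 0.249
```

```bash
python3 - <<'E'
from h import *
wherew()
E
```

```text
t 17.4 hook tank [-61.4 330.2] z 76.9 lean 0.35 roll -0.25 yawerr -0.22 F [ 0.1  0.3 -2.2] M [-0.08  0.13  0.01] g 0.249 J [25. 17. 87.  0. 75. 14.]
hook world [492.3 306.6  76.9]
```

{"api": "step_arm", "payload": {
  "series": [
    {"hand": 0,"dx": 0,"dy": 0,"dz": 0.4,"wx": 0,"wy": 0,"wz": 0},
    {"hand": 0,"dx": 0,"dy": 0,"dz": 0.4,"wx": 0,"wy": 0,"wz": 0},
    {"hand": 0,"dx": 0,"dy": 0,"dz": 0.4,"wx": 0,"wy": 0,"wz": 0}
  ]
}}

```text
t: 17.77
tcp_pos: [0.4918, 0.3059, 0.2483]
eef_rot: [[-0.185, 0.983, 0.006], [0.983, 0.185, 0.006], [0.005, 0.007, -1.0]]
contact_force: [0.1, 0.9, -1.2]
grip_width: 0.247
```

```bash
python3 - <<'E'
from h import *
wherew()
s=snap('scene','s15');crop(s,315,150,60,60,9,'s15z')
st=ctrl.read_state();rR=np.array(st['eef_rot'])@T2R.T;h=np.array(st['tcp_pos'])-rR@[0,0,HL]
for q in([0,0,0],[.024,0,.012],[.010,0,.035]):
    w=h+rR@np.array(q);p=proj('scene',w)[0];print(q,w.round(3),p.round(1),((p-[315,150])*9).round())
E
```

```text
t 17.77 hook tank [-60.6 330.4] z 64.3 lean 0.42 roll -0.26 yawerr -0.22 F [ 0.1  0.9 -1.2] M [-0.06  0.13  0.03] g 0.247 J [25. 18. 88.  0. 74. 14.]
hook world [493.  307.   64.3]
[0, 0, 0] [0.493 0.307 0.064] [342.7 180.5] [249. 274.]
[0.024, 0, 0.012] [0.516 0.311 0.076] [347.7 183.3] [295. 299.]
[0.01, 0, 0.035] [0.502 0.308 0.099] [346.2 176.6] [281. 240.]
```

View pics/s15z.png

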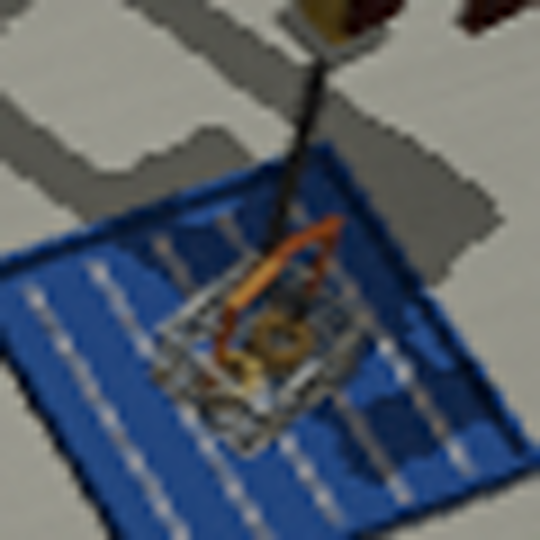

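Bail stands upright and the hook is now below it. Withdraw along -x slowly.

{"api": "step_arm", "payload": {
  "series": [
    {"hand": 0,"dx": 0,"dy": -0.5,"dz": 0,"wx": 0,"wy": 0,"wz": 0},
    {"hand": 0,"dx": 0,"dy": -0.6,"dz": 0,"wx": 0,"wy": 0,"wz": 0}
  ]
}}

```text
t: 18.08
tcp_pos: [0.4804, 0.3035, 0.2473]
eef_rot: [[-0.185, 0.983, 0.005], [0.983, 0.185, 0.005], [0.004, 0.006, -1.0]]
contact_force: [-0.3, 0.1, -2.2]
grip_width: 0.25
```

```bash
python3 - <<'E'
from h import *
wherew()
E
```

```text
t 18.07 hook tank [-72.5 330.2] z 63.3 lean 0.35 roll -0.25 yawerr -0.23 F [-0.3  0.1 -2.2] M [-0.08  0.06  0.  ] g 0.25 J [25. 17. 90.  0. 73. 15.]
hook world [481.4 304.5  63.3]
```

{"api": "step_arm", "payload": {
  "series": [
    {"hand": 0,"dx": 0,"dy": -0.7,"dz": 0,"wx": 0,"wy": 0,"wz": 0},
    {"hand": 0,"dx": 0,"dy": -0.8,"dz": 0,"wx": 0,"wy": 0,"wz": 0}
  ]
}}

```text
t: 18.32
tcp_pos: [0.4645, 0.3006, 0.2475]
eef_rot: [[-0.185, 0.983, 0.005], [0.983, 0.185, 0.006], [0.004, 0.006, -1.0]]
contact_force: [-0.0, 0.2, -2.1]
grip_width: 0.251
```

```bash
python3 - <<'E'
from h import *
wherew()
s=snap('scene','s16');crop(s,315,150,60,60,9,'s16z')
E
```

```text
t 18.32 hook tank [-88.6 330.3] z 63.5 lean 0.36 roll -0.25 yawerr -0.23 F [-0.   0.2 -2.1] M [-0.07  0.04 -0.01] g 0.251 J [26. 16. 91.  0. 73. 15.]
hook world [465.5 301.6  63.5]
```

View pics/s16z.png

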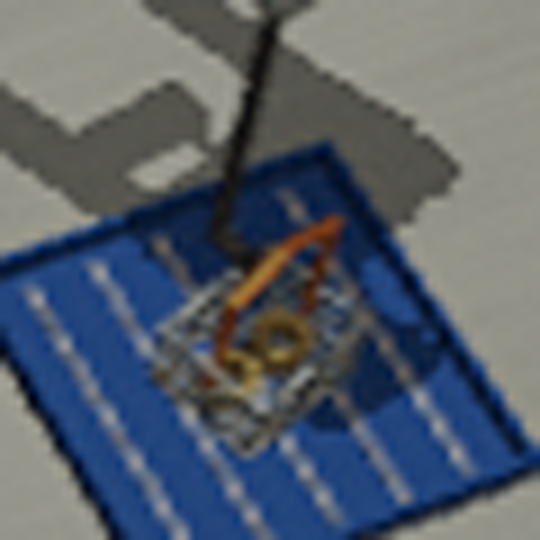

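The hook slid out without moving the basket (hook tip now at crop (250,255)). Back off more, then raise.

{"api": "step_arm", "payload": {
  "series": [
    {"hand": 0,"dx": 0,"dy": -1.3,"dz": 0,"wx": 0,"wy": 0,"wz": 0},
    {"hand": 0,"dx": 0,"dy": -1.8,"dz": 0,"wx": 0,"wy": 0,"wz": 0},
    {"hand": 0,"dx": 0,"dy": -1.0,"dz": -2,"wx": 0,"wy": 0,"wz": 0},
    {"hand": 0,"dx": 0,"dy": 0,"dz": -4,"wx": 0,"wy": 0,"wz": 0},
    {"hand": 0,"dx": 0,"dy": 0,"dz": -5,"wx": 0,"wy": 0,"wz": 0}
  ]
}}

```text
t: 19.0
tcp_pos: [0.4134, 0.2894, 0.3554]
eef_rot: [[-0.186, 0.983, -0.007], [0.983, 0.186, 0.0], [0.001, -0.006, -1.0]]
contact_force: [0.7, 0.3, -2.1]
grip_width: 0.251
```

```bash
python3 - <<'E'
from h import *
wherew(SY)
s=snap('scene','s17');t=snap('top','t17');crop(s,300,80,110,140,4,'s17z');crop(t,90,120,110,110,5,'t17z')
st=ctrl.read_state();rR=np.array(st['eef_rot'])@T2R.T;h=np.array(st['tcp_pos'])-rR@[0,0,HL]
for q in([0,0,0],[.024,0,.012],[0,0,.155],[0,0,.10]):
    w=h+rR@np.array(q);p=proj('scene',w)[0];print(q,w.round(3),p.round(1),((p-[300,80])*4).round(),proj('top',w)[0].round(1))
E
```

```text
t 19.0 hook tank [-143.3  328.5] z 171.4 lean -0.37 roll -0.01 yawerr 9.52 F [ 0.7  0.3 -2.1] M [-0.09 -0.    0.03] g 0.251 J [27.  7. 87.  0. 86. 16.]
hook world [412.1 289.5 171.4]
[0, 0, 0] [0.418 0.292 0.177] [333.8 145.8] [135. 263.] [124.6 206.6]
[0.024, 0, 0.012] [0.441 0.297 0.189] [338.9 148.2] [156. 273.] [121.5 196.8]
[0, 0, 0.155] [0.417 0.291 0.332] [341.1 113.8] [164. 135.] [101.2 205.4]
[0, 0, 0.1] [0.417 0.292 0.277] [338.4 125.8] [153. 183.] [110.4 205.9]
```

View pics/s17z.png

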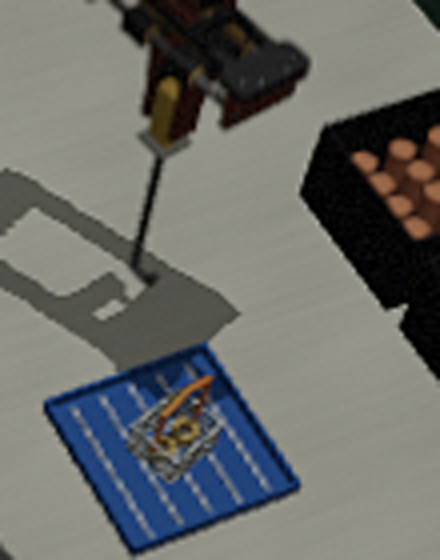

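View pics/t17z.png

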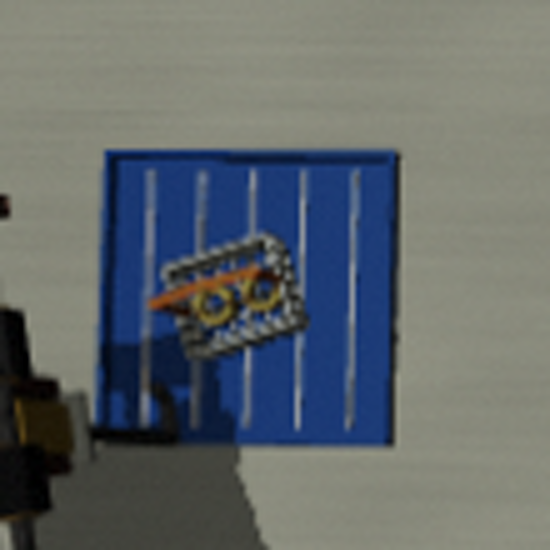

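The basket stands in the tray with both bushes in it (top crop (212,305) and (262,292)). The rod's hook and collar are where predicted, so nothing slipped. Carry the rod back to the stand.

```bash
python3 - <<'E'
from h import *
plan(np.array([.42,.0,.42]),toolR(SY),6)
E
```

```text
t 19.1 d [   3.2 -291.3   59.4] ang [ 0.3 -0.3  9.5] |d| 297.3
{'dx': -4.77, 'dy': -0.85, 'dz': -1.02, 'wx': 0.05, 'wy': -0.05, 'wz': 1.59}
{'dx': -4.8, 'dy': -0.71, 'dz': -1.01, 'wx': 0.05, 'wy': -0.05, 'wz': 1.59}
{'dx': -4.82, 'dy': -0.58, 'dz': -1.01, 'wx': 0.05, 'wy': -0.05, 'wz': 1.59}
{'dx': -4.83, 'dy': -0.45, 'dz': -1.0, 'wx': 0.05, 'wy': -0.05, 'wz': 1.59}
{'dx': -4.84, 'dy': -0.32, 'dz': -1.0, 'wx': 0.05, 'wy': -0.05, 'wz': 1.59}
{'dx': -4.85, 'dy': -0.18, 'dz': -0.99, 'wx': 0.05, 'wy': -0.05, 'wz': 1.59}
```

{"api": "step_arm", "payload": {
  "series": [
    {"hand": 0,"dx": -2.5,"dy": -0.4,"dz": -1.4,"wx": 0,"wy": 0,"wz": 1.6},
    {"hand": 0,"dx": -4.0,"dy": -0.6,"dz": -1.4,"wx": 0,"wy": 0,"wz": 1.6},
    {"hand": 0,"dx": -4.8,"dy": -0.6,"dz": -1.2,"wx": 0,"wy": 0,"wz": 1.6},
    {"hand": 0,"dx": -4.8,"dy": -0.5,"dz": -1.0,"wx": 0,"wy": 0,"wz": 1.6},
    {"hand": 0,"dx": -4.8,"dy": -0.3,"dz": -1.0,"wx": 0,"wy": 0,"wz": 1.6}
  ]
}}

```text
t: 19.73
tcp_pos: [0.4128, 0.0774, 0.4164]
eef_rot: [[-0.051, 0.999, 0.0], [0.999, 0.051, 0.005], [0.005, 0.001, -1.0]]
contact_force: [0.2, -0.2, -2.1]
grip_width: 0.254
```

```bash
python3 - <<'E'
from h import *
plan(np.array([.396,-.288,.40]),toolR(SY),8)
E
```

```text
t 19.73 d [ -16.8 -365.4  -16.4] ang [ 0.  -0.3  1.7] |d| 366.1
{'dx': -4.55, 'dy': -0.44, 'dz': 0.18, 'wx': 0.0, 'wy': -0.04, 'wz': 0.21}
{'dx': -4.55, 'dy': -0.43, 'dz': 0.18, 'wx': 0.0, 'wy': -0.04, 'wz': 0.21}
{'dx': -4.55, 'dy': -0.41, 'dz': 0.19, 'wx': 0.0, 'wy': -0.04, 'wz': 0.21}
{'dx': -4.56, 'dy': -0.39, 'dz': 0.19, 'wx': 0.0, 'wy': -0.04, 'wz': 0.21}
{'dx': -4.56, 'dy': -0.37, 'dz': 0.19, 'wx': 0.0, 'wy': -0.04, 'wz': 0.21}
{'dx': -4.56, 'dy': -0.36, 'dz': 0.2, 'wx': 0.0, 'wy': -0.04, 'wz': 0.21}
{'dx': -4.56, 'dy': -0.34, 'dz': 0.2, 'wx': 0.0, 'wy': -0.04, 'wz': 0.21}
{'dx': -4.56, 'dy': -0.32, 'dz': 0.2, 'wx': 0.0, 'wy': -0.04, 'wz': 0.21}
```

{"api": "step_arm", "payload": {
  "series": [
    {"hand": 0,"dx": -4.6,"dy": -0.3,"dz": 0,"wx": 0,"wy": 0,"wz": 0.3},
    {"hand": 0,"dx": -4.6,"dy": -0.3,"dz": 0,"wx": 0,"wy": 0,"wz": 0.3},
    {"hand": 0,"dx": -4.6,"dy": -0.4,"dz": 0.2,"wx": 0,"wy": 0,"wz": 0.3},
    {"hand": 0,"dx": -4.6,"dy": -0.4,"dz": 0.2,"wx": 0,"wy": 0,"wz": 0.3},
    {"hand": 0,"dx": -4.6,"dy": -0.4,"dz": 0.2,"wx": 0,"wy": 0,"wz": 0.3}
  ]
}}

```text
t: 20.35
tcp_pos: [0.3981, -0.158, 0.4049]
eef_rot: [[-0.024, 1.0, -0.001], [1.0, 0.024, 0.007], [0.007, -0.001, -1.0]]
contact_force: [0.7, -0.1, -0.8]
grip_width: 0.251
```

{"api": "step_arm", "payload": {
  "series": [
    {"hand": 0,"dx": -4.6,"dy": -0.4,"dz": 0.2,"wx": 0,"wy": 0,"wz": 0},
    {"hand": 0,"dx": -4.2,"dy": -0.4,"dz": 0.2,"wx": 0,"wy": 0,"wz": 0},
    {"hand": 0,"dx": -3.0,"dy": -0.2,"dz": 0.2,"wx": 0,"wy": 0,"wz": 0}
  ]
}}

```text
t: 20.72
tcp_pos: [0.3875, -0.2784, 0.3944]
eef_rot: [[-0.022, 1.0, -0.004], [1.0, 0.023, 0.01], [0.01, -0.004, -1.0]]
contact_force: [0.1, 0.8, -2.6]
grip_width: 0.25
```

```bash
python3 - <<'E'
from h import *
wherew(SY)
plan(np.array([.394,-.2886,.227]),toolR(SY),5)
E
```

```text
t 20.73 hook tank [-275.3 -222.6] z 210.5 lean -0.21 roll -0.55 yawerr 0.09 F [ 0.1  0.8 -2.6] M [-0.12  0.01 -0.01] g 0.25 J [-44.   4.  86.   0.  91. -45.]
hook world [ 386.8 -276.7  210.5]
t 20.73 d [   6.5  -10.2 -167.4] ang [-0.2 -0.5  0.1] |d| 167.9
{'dx': -0.24, 'dy': 0.14, 'dz': 3.35, 'wx': -0.04, 'wy': -0.11, 'wz': 0.02}
{'dx': -0.23, 'dy': 0.14, 'dz': 3.35, 'wx': -0.04, 'wy': -0.11, 'wz': 0.02}
{'dx': -0.23, 'dy': 0.13, 'dz': 3.35, 'wx': -0.04, 'wy': -0.11, 'wz': 0.02}
{'dx': -0.22, 'dy': 0.13, 'dz': 3.35, 'wx': -0.04, 'wy': -0.11, 'wz': 0.02}
{'dx': -0.21, 'dy': 0.13, 'dz': 3.35, 'wx': -0.04, 'wy': -0.11, 'wz': 0.02}
```

{"api": "step_arm", "payload": {
  "series": [
    {"hand": 0,"dx": -0.3,"dy": 0.1,"dz": 2.8,"wx": 0,"wy": -0.15,"wz": 0},
    {"hand": 0,"dx": -0.3,"dy": 0.1,"dz": 3.6,"wx": 0,"wy": -0.15,"wz": 0},
    {"hand": 0,"dx": -0.2,"dy": 0.1,"dz": 3.6,"wx": 0,"wy": -0.15,"wz": 0},
    {"hand": 0,"dx": -0.2,"dy": 0.1,"dz": 3.6,"wx": 0,"wy": -0.1,"wz": 0},
    {"hand": 0,"dx": -0.1,"dy": 0.1,"dz": 2.6,"wx": 0,"wy": 0,"wz": 0}
  ]
}}

```text
t: 21.35
tcp_pos: [0.3886, -0.2878, 0.2248]
eef_rot: [[-0.018, 1.0, -0.004], [1.0, 0.018, 0.0], [0.0, -0.004, -1.0]]
contact_force: [0.0, -1.1, -1.5]
grip_width: 0.246
```

```bash
python3 - <<'E'
from h import *
wherew(SY)
plan(np.array([.396,-.2885,.2275]),toolR(SY),1)
t=snap('top','t18');s=snap('scene','s18');crop(s,130,120,100,130,4.5,'s18c');crop(t,300,130,110,110,5,'t18c')
E
```

```text
t 21.35 hook tank [-276.3 -233.7] z 40.8 lean -0.25 roll -0.01 yawerr -0.15 F [ 0.  -1.1 -1.5] M [-0.11  0.07 -0.01] g 0.246 J [-45.  11. 101.  -0.  68. -46.]
hook world [ 387.8 -287.8   40.8]
t 21.35 d [ 7.4 -0.7  2.7] ang [-0.2 -0.  -0.1] |d| 7.9
{'dx': -0.09, 'dy': 0.73, 'dz': -0.27, 'wx': -0.25, 'wy': -0.01, 'wz': -0.15}
```

View pics/s18c.png

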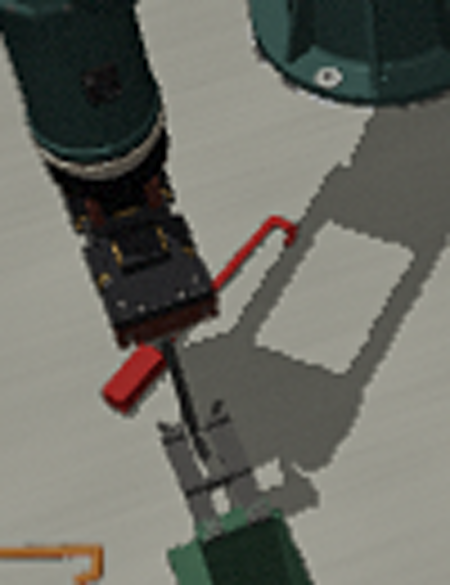

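View pics/t18c.png

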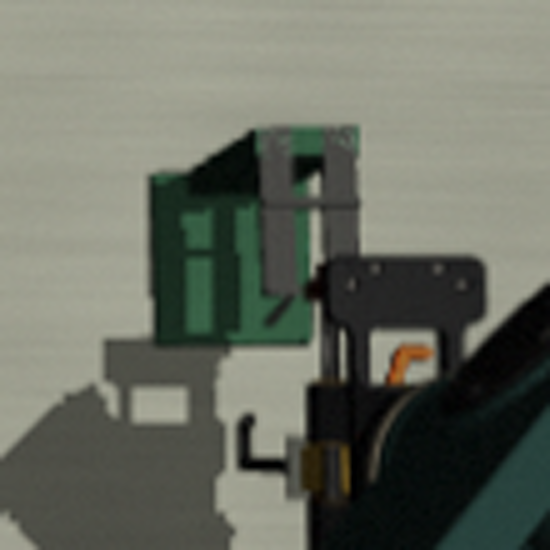

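Same view as when the rod left the fork, with the collar at the same column. Raise 2 mm and slide in.

{"api": "step_arm", "payload": {
  "series": [
    {"hand": 0,"dx": -0.05,"dy": 1.2,"dz": -0.25,"wx": -0.1,"wy": 0,"wz": 0},
    {"hand": 0,"dx": 0,"dy": 1.8,"dz": 0,"wx": 0,"wy": 0,"wz": 0},
    {"hand": 0,"dx": 0,"dy": 1.5,"dz": 0,"wx": 0,"wy": 0,"wz": 0}
  ]
}}

```text
t: 21.82
tcp_pos: [0.4359, -0.2867, 0.2288]
eef_rot: [[-0.017, 1.0, -0.002], [1.0, 0.017, 0.001], [0.001, -0.002, -1.0]]
contact_force: [-0.3, 0.9, -1.8]
grip_width: 0.25
```

```bash
python3 - <<'E'
from h import *
wherew(SY)
plan(np.array([.496,-.2872,.2265]),toolR(SY),4)
E
```

```text
t 21.82 hook tank [-229.3 -241.5] z 44.8 lean -0.13 roll -0.05 yawerr -0.2 F [-0.3  0.9 -1.8] M [-0.    0.07  0.02] g 0.25 J [-41.  14.  96.  -0.  70. -42.]
hook world [ 435.5 -286.5   44.8]
t 21.82 d [60.1 -0.5 -2.3] ang [-0.1 -0.1 -0.2] |d| 60.1
{'dx': -0.04, 'dy': 1.5, 'dz': 0.05, 'wx': -0.03, 'wy': -0.01, 'wz': -0.05}
{'dx': -0.04, 'dy': 1.5, 'dz': 0.06, 'wx': -0.03, 'wy': -0.01, 'wz': -0.05}
{'dx': -0.04, 'dy': 1.5, 'dz': 0.06, 'wx': -0.03, 'wy': -0.01, 'wz': -0.05}
{'dx': -0.04, 'dy': 1.5, 'dz': 0.06, 'wx': -0.03, 'wy': -0.01, 'wz': -0.05}
```

{"api": "step_arm", "payload": {
  "series": [
    {"hand": 0,"dx": -0.12,"dy": 1.3,"dz": 0,"wx": 0,"wy": 0,"wz": 0},
    {"hand": 0,"dx": -0.05,"dy": 1.3,"dz": 0,"wx": 0,"wy": 0,"wz": 0}
  ]
}}

```text
t: 22.08
tcp_pos: [0.4654, -0.2883, 0.2298]
eef_rot: [[-0.019, 1.0, -0.0], [1.0, 0.019, -0.001], [-0.001, -0.0, -1.0]]
contact_force: [0.0, -0.9, -1.2]
grip_width: 0.251
```

```bash
python3 - <<'E'
from h import *
wherew(SY)
plan(np.array([.496,-.2870,.2265]),toolR(SY),3)
E
```

```text
t 22.07 hook tank [-200.4 -249. ] z 45.8 lean -0.02 roll 0.04 yawerr -0.13 F [ 0.  -0.9 -1.2] M [-0.07  0.04  0.02] g 0.251 J [-39.  16.  93.  -0.  71. -40.]
hook world [ 465.3 -288.4   45.8]
t 22.07 d [30.6  1.3 -3.3] ang [-0.   0.  -0.1] |d| 30.8
{'dx': 0.02, 'dy': 1.02, 'dz': 0.11, 'wx': -0.01, 'wy': 0.01, 'wz': -0.04}
{'dx': 0.02, 'dy': 1.02, 'dz': 0.11, 'wx': -0.01, 'wy': 0.01, 'wz': -0.04}
{'dx': 0.02, 'dy': 1.02, 'dz': 0.11, 'wx': -0.01, 'wy': 0.01, 'wz': -0.04}
```

{"api": "step_arm", "payload": {
  "series": [
    {"hand": 0,"dx": 0,"dy": 1.1,"dz": 0,"wx": 0,"wy": 0,"wz": 0},
    {"hand": 0,"dx": 0.03,"dy": 1.1,"dz": 0,"wx": 0,"wy": 0,"wz": 0},
    {"hand": 0,"dx": 0.03,"dy": 0.7,"dz": 0,"wx": 0,"wy": 0,"wz": 0},
    {"hand": 0,"dx": 0,"dy": 0.1,"dz": 0.2,"wx": 0,"wy": 0,"wz": 0}
  ]
}}

```text
t: 22.58
tcp_pos: [0.4984, -0.287, 0.2276]
eef_rot: [[-0.019, 1.0, -0.0], [1.0, 0.019, -0.001], [-0.001, -0.0, -1.0]]
contact_force: [-0.1, 0.1, -2.0]
grip_width: 0.248
```

```bash
python3 - <<'E'
from h import *
wherew(SY)
plan(np.array([.4963,-.2872,.2141]),toolR(SY),1)
t=snap('top','t19');s=snap('scene','s19');crop(s,150,180,65,80,7,'s19c');crop(t,310,130,90,90,6,'t19c')
E
```

```text
t 22.57 hook tank [-167.7 -254. ] z 43.6 lean -0.03 roll 0.04 yawerr -0.09 F [-0.1  0.1 -2. ] M [-0.08  0.1  -0.01] g 0.248 J [-37.  19.  90.  -0.  71. -38.]
hook world [ 498.3 -287.2   43.6]
t 22.57 d [ -2.1  -0.2 -13.5] ang [-0.   0.  -0.1] |d| 13.6
{'dx': -0.01, 'dy': -0.21, 'dz': 1.35, 'wx': -0.03, 'wy': 0.04, 'wz': -0.09}
```

View pics/s19c.png

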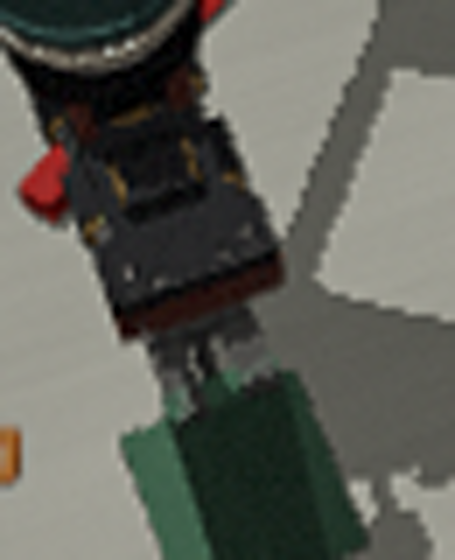

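View pics/t19c.png

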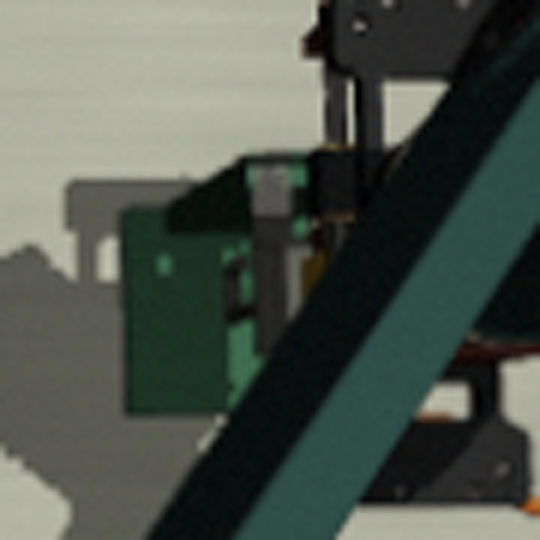

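In the slot at the seat. Lower onto the fork.

{"api": "step_arm", "payload": {
  "series": [
    {"hand": 0,"dx": 0,"dy": -0.2,"dz": 0.4,"wx": 0,"wy": 0,"wz": 0},
    {"hand": 0,"dx": 0,"dy": 0,"dz": 0.4,"wx": 0,"wy": 0,"wz": 0},
    {"hand": 0,"dx": 0,"dy": 0,"dz": 0.2,"wx": 0,"wy": 0,"wz": 0}
  ]
}}

```text
t: 23.05
tcp_pos: [0.4944, -0.2868, 0.2165]
eef_rot: [[-0.018, 1.0, -0.002], [1.0, 0.018, 0.0], [0.0, -0.002, -1.0]]
contact_force: [0.0, -0.8, -2.8]
grip_width: 0.248
```

{"api": "step_arm", "payload": {
  "series": [
    {"hand": 0,"dx": 0,"dy": 0,"dz": 0.15,"wx": 0,"wy": 0,"wz": 0},
    {"hand": 0,"dx": 0,"dy": 0,"dz": 0.1,"wx": 0,"wy": 0,"wz": 0}
  ]
}}

```text
t: 23.3
tcp_pos: [0.4941, -0.2868, 0.214]
eef_rot: [[-0.018, 1.0, -0.002], [1.0, 0.018, 0.0], [0.0, -0.002, -1.0]]
contact_force: [-1.2, 1.3, 6.6]
grip_width: 0.249
```

Seated: +6.6 N at the original height. Nudge 2 mm toward the original x, then release.

{"api": "step_arm", "payload": {
  "series": [
    {"hand": 0,"dx": 0,"dy": 0.1,"dz": -0.15,"wx": 0,"wy": 0,"wz": 0},
    {"hand": 0,"dx": 0,"dy": 0.15,"dz": 0,"wx": 0,"wy": 0,"wz": 0},
    {"hand": 0,"dx": 0,"dy": 0,"dz": 0.1,"wx": 0,"wy": 0,"wz": 0}
  ]
}}

```text
t: 23.68
tcp_pos: [0.4972, -0.287, 0.2148]
eef_rot: [[-0.018, 1.0, -0.002], [1.0, 0.018, -0.0], [-0.0, -0.002, -1.0]]
contact_force: [-0.7, -0.3, -1.3]
grip_width: 0.251
```

```bash
python3 - <<'E'
from h import *
wherew(SY)
plan(np.array([.4963,-.2872,.2141]),toolR(SY),1)
E
```

```text
t 23.68 hook tank [-169.1 -253.7] z 30.8 lean -0.09 roll 0.02 yawerr -0.15 F [-0.7 -0.3 -1.3] M [-0.07  0.03  0.01] g 0.251 J [-37.  19.  91.  -0.  70. -38.]
hook world [ 496.9 -287.1   30.8]
t 23.68 d [-0.9 -0.2 -0.7] ang [-0.1  0.  -0.2] |d| 1.2
{'dx': -0.02, 'dy': -0.09, 'dz': 0.07, 'wx': -0.09, 'wy': 0.02, 'wz': -0.15}
```

{"api": "step_arm", "payload": {
  "series": [
    {"hand": 0,"dx": 0,"dy": 0,"dz": 0.1,"wx": 0,"wy": 0,"wz": 0}
  ]
}}

```text
t: 23.8
tcp_pos: [0.4971, -0.287, 0.2141]
eef_rot: [[-0.018, 1.0, -0.002], [1.0, 0.018, -0.0], [-0.0, -0.002, -1.0]]
contact_force: [-2.4, 1.6, 7.0]
grip_width: 0.249
```

{"api": "step_arm", "payload": {
  "series": [
    {"hand": 3.0,"dx": 0,"dy": 0,"dz": 0,"wx": 0,"wy": 0,"wz": 0},
    {"hand": 5.0,"dx": 0,"dy": 0,"dz": 0,"wx": 0,"wy": 0,"wz": 0},
    {"hand": 7.0,"dx": 0,"dy": 0,"dz": 0,"wx": 0,"wy": 0,"wz": 0},
    {"hand": 8.0,"dx": 0,"dy": 0,"dz": 0,"wx": 0,"wy": 0,"wz": 0},
    {"hand": 8.0,"dx": 0,"dy": 0,"dz": 0,"wx": 0,"wy": 0,"wz": 0}
  ]
}}

```text
t: 24.42
tcp_pos: [0.4977, -0.2874, 0.2145]
eef_rot: [[-0.018, 1.0, -0.0], [1.0, 0.018, -0.001], [-0.001, -0.0, -1.0]]
contact_force: [1.0, -0.7, -0.2]
grip_width: 0.762
```

```bash
python3 - <<'E'
from h import *
wherew(SY)
s=snap('scene','s20');crop(s,150,180,65,80,7,'s20c')
E
```

```text
t 24.43 hook tank [-168.5 -254.3] z 30.5 lean -0.02 roll 0.07 yawerr -0.15 F [ 1.  -0.7 -0.2] M [-0.03  0.1  -0.06] g 0.762 J [-37.  19.  91.  -0.  70. -38.]
hook world [ 497.6 -287.6   30.5]
```

View pics/s20c.png

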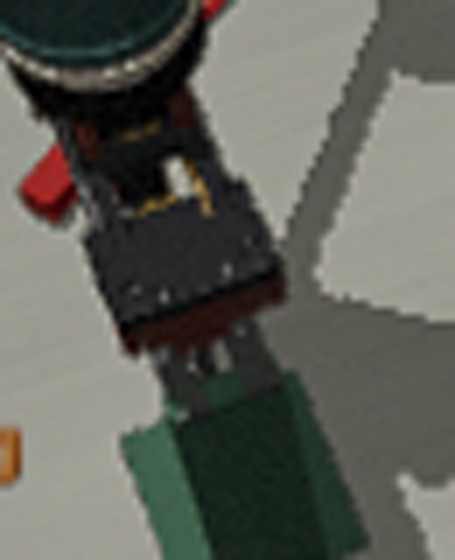

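Fingers at 67 mm and open. Retreat straight up, opening the rest first.

{"api": "step_arm", "payload": {
  "series": [
    {"hand": 8.5,"dx": 0,"dy": 0,"dz": 0,"wx": 0,"wy": 0,"wz": 0},
    {"hand": 8.5,"dx": 0,"dy": 0,"dz": -0.8,"wx": 0,"wy": 0,"wz": 0},
    {"hand": 8.5,"dx": 0,"dy": 0,"dz": -2.5,"wx": 0,"wy": 0,"wz": 0},
    {"hand": 8.5,"dx": 0,"dy": 0,"dz": -4,"wx": 0,"wy": 0,"wz": 0},
    {"hand": 8.5,"dx": 0,"dy": 0,"dz": -4,"wx": 0,"wy": 0,"wz": 0}
  ]
}}

```text
t: 25.1
tcp_pos: [0.496, -0.286, 0.3284]
eef_rot: [[-0.018, 1.0, -0.006], [1.0, 0.018, 0.003], [0.003, -0.006, -1.0]]
contact_force: [-0.2, -0.8, 0.7]
grip_width: 0.967
```

{"api": "step_arm", "payload": {
  "series": [
    {"hand": 8.5,"dx": 0,"dy": -2,"dz": -3,"wx": 0,"wy": 0,"wz": 0},
    {"hand": 8.5,"dx": 4,"dy": -3,"dz": -1,"wx": 0,"wy": 0,"wz": 0},
    {"hand": 8.5,"dx": 5,"dy": -3,"dz": 0,"wx": 0,"wy": 0,"wz": 0},
    {"hand": 8.5,"dx": 5,"dy": -1,"dz": 0,"wx": 0,"wy": 0,"wz": 0},
    {"hand": 8.5,"dx": 5,"dy": 0,"dz": 0,"wx": 0,"wy": 0,"wz": 0}
  ]
}}

```text
t: 25.72
tcp_pos: [0.4025, -0.0976, 0.3767]
eef_rot: [[-0.012, 1.0, 0.005], [1.0, 0.013, -0.004], [-0.004, 0.005, -1.0]]
contact_force: [0.2, -0.2, 0.2]
grip_width: 0.969
```

```bash
python3 - <<'E'
from h import *
where(SY)
t=snap('top','t21');s=snap('scene','s21');crop(s,150,195,65,80,7,'s21c');crop(t,320,145,65,65,9,'t21c')
E
```

```text
t 25.73 hook tank [-225.2  -50.8] z 192.7 lean 0.29 roll 0.26 yawerr -0.48 F [ 0.2 -0.2  0.2] M [-0.03  0.06  0.02] g 0.969 J [-23.  -2.  94.  -0.  88. -24.]
```

View pics/s21.png

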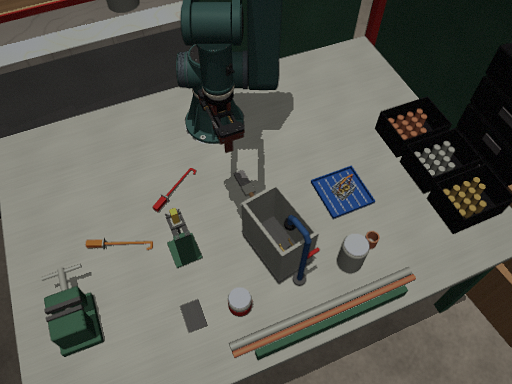

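View pics/t21.png

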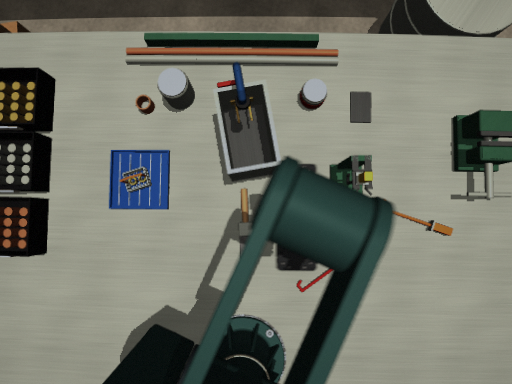

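View pics/s21c.png

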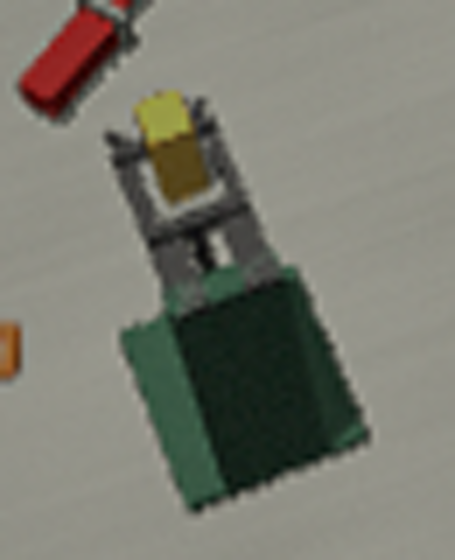

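View pics/t21c.png

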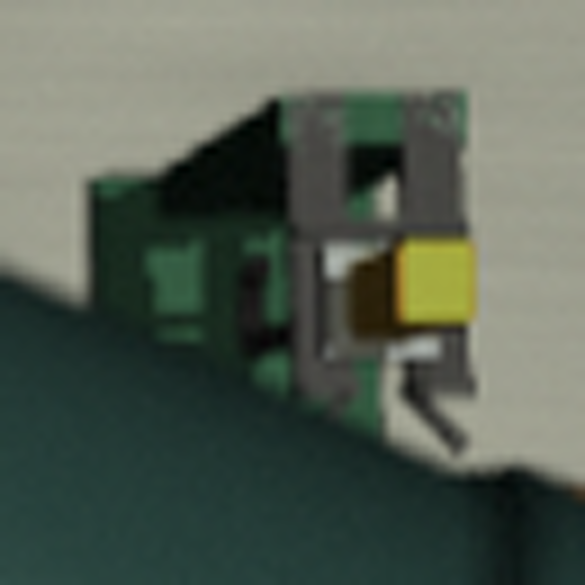

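Rod hangs upright in the fork, seated about 3 mm further in than at the start but still between the stops. The bystanders are at their original pixels. A last close look at the tray and a difference check.

```bash
python3 - <<'E'
from h import *
t=cv2.imread('pics/t21.png');s=cv2.imread('pics/s21.png');t0=cv2.imread('pics/top0.png');s0=cv2.imread('pics/scene0.png')
a=cv2.resize(t[140:220,100:180],(480,480),interpolation=cv2.INTER_CUBIC);b=cv2.resize(s[160:225,305:380],(310,480),interpolation=cv2.INTER_CUBIC)
cv2.imwrite('pics/fin.png',np.hstack([a,b]))
for nm,A,B,rois in(('top',t,t0,{'canister':(155,65,35,45),'coupling':(133,93,22,22),'tin':(300,78,28,35),'blank':(348,90,26,36),'brush handle':(238,186,12,25),'orange rod':(405,205,50,32),'red hook':(294,276,25,18)}),('scene',s,s0,{'red rod':(150,165,50,48),'orange rod':(82,235,75,18),'blank':(178,298,32,38),'tin':(226,286,28,32),'canister':(335,232,36,42)})):
    for k,(x,y,w,h) in rois.items():
        print(nm,k,'mean diff',cv2.absdiff(A[y:y+h,x:x+w],B[y:y+h,x:x+w]).mean().round(1))
E
```

```text
top canister mean diff 20.9
top coupling mean diff 17.3
top tin mean diff 21.7
top blank mean diff 16.3
top brush handle mean diff 20.7
top orange rod mean diff 23.3
top red hook mean diff 21.9
scene red rod mean diff 1.9
scene orange rod mean diff 1.7
scene blank mean diff 1.6
scene tin mean diff 1.8
scene canister mean diff 1.7
```

View pics/fin.png

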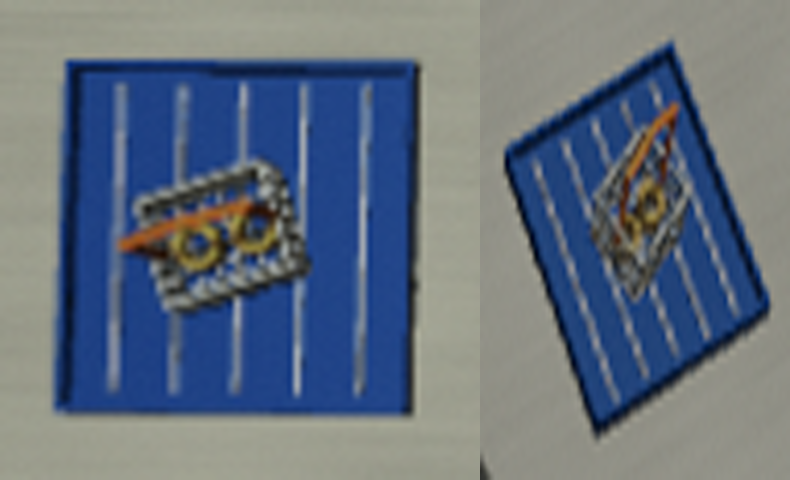

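Basket stands in the tray with both bushes inside. The scene view is unchanged at every bystander region compared, and the top view only differs by a uniform brightness change. Handing in.

```bash
python3 -c "
from bench import ctrl
print(ctrl.sign_off())"
```

```text
the job is handed in; nothing more can be done
None
```

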